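Pack a battle-game kit from the casting mould and the dice tub

TASK

Pack this game kit: lift every cast wall section out of the open mould and set it down upright, battlements up and without dropping it, in the large bay of the kit box; using the scoop and never your fingers, bring all the dice from the black tub into the small bay; then stand the empty scoop back upright on the middle of its rubber mat. Leave the paint pots, the card box and the figure where they are.

Things in the scene. Friction and masses are not known exactly. Their poses are not given: they have to be found in the camera images.
- mould: lower half of an opened steel casting mould, fixed, 154 x 160 x 30 mm; four oblong open cavities sunk in its top, 63 x 33 mm and 14 mm deep (long side along its x), centred 36 mm either side in x and 40 mm either side in y; two 4 mm locating studs on top, at x = +-66 mm, y = 0. Origin at the centre of its underside. Not every cavity holds a casting.
- wall_1: cast plaster wall section (scenery for a table game): a block 60 (x) x 30 (y) x 34 mm with three battlements (each 14 mm long, 12 mm tall) along its top, about 80 g. Origin at the centre of its underside, z up. It starts in a mould cavity, 20 mm of it standing proud of the mould. Absent in some starts.
- tub: black open tub of dice, fixed, 228 (x) x 108 (y) x 60 mm outside, walls and floor 4 mm. Origin at the centre of its underside. At the start the dice lie in its -x half; the +x half is clear.
- die_1: twenty-sided white die, 24 mm over its corners, 19 mm over its faces, 10 g; origin at its centre. Polished: it slides or rolls off on slopes over about 20 degrees. Absent in some starts.
- scoop: aluminium scoop with an upright wooden handle, about 160 g, 114 mm long, standing flat on the mat. Pan: floor 84 mm wide (y), 2 mm thick, tapering over its last 7 mm to a thin lip at the nose, x = -54 mm; side walls 30 mm high, 3 mm thick, from x = -46 mm back to the equally high rear wall at x = 39 to 42 mm. Origin on the underside at the pan's centre, z up; open nose to -x.
- scoop_grip (a point): point on the axis of the scoop's handle, at x = 50 mm, 88 mm above its underside, where it is best gripped. The handle is a post 20 (x) x 26 (y) mm behind the rear wall, from the underside up to 110 mm
- mat: flat rubber rest mat for the scoop, fixed, 150 (x) x 120 (y) x 3 mm; origin at the centre of its underside
- kit: open plywood kit box, fixed, 160 (x) x 292 (y) x 36 mm, walls and floor 4 mm, with one partition as high as the box; origin at the centre of its underside
- bay_large (a point): centre of the floor of the kit box's large bay (on its -y side; inside 152 (x) x 166 (y) x 32 mm deep), axes as the box's
- bay_small (a point): centre of the floor of the kit box's small bay (on its +y side; inside 152 (x) x 114 (y) x 32 mm deep), axes as the box's
- pot_1: small paint pot, 30 mm across, 50 mm tall, a bystander; origin at the centre of its underside
- pot_2: another such paint pot, a bystander
- deck_box: blue card box 50 x 75 x 95 mm, a bystander; origin at the centre of its underside
- figure: small painted game figure on a 40 mm round base, 53 mm tall, a bystander; origin at the centre of its underside
- wall_2: another such wall section, in another cavity; absent in some starts
- wall_3: another such wall section, in another cavity; absent in some starts
- wall_4: another such wall section, in another cavity; absent in some starts
- die_2: another such die; absent in some starts
- die_3: another such die; absent in some starts
- die_4: another such die; absent in some starts
- die_5: another such die; absent in some starts
Things that resemble listed ones, but are neither listed nor needed, are in the scene too. Leave any green look-alike of the wall_1 alone. What is shaped like the wall_2 but pink is not meant.

How it is judged:
By the outcome, as a careful person would: the job done as asked, in the order asked, and still so for the second after the job is handed in, with the robot touching nothing.
Of wall_1, wall_2, wall_3, wall_4 only 2 to 4 are there at a start; the rules pass over those that are not, and their reading is None.
Of die_1, die_2, die_3, die_4, die_5 only 3 to 5 are there at a start; the rules pass over those that are not, and their reading is None.
At some moment in a run one of scoop, wall_1, wall_2, wall_3, wall_4 may be knocked a few centimetres aside while the robot is not near it.
It also fails if it takes over 210 s, if anything falls off the work surface, if the arm or the gripper's body presses on something with over 40 N, if the wrist force passes 120 N, or if a joint passes its speed limit or range.

ROBOT

A 6-joint arm with a two-finger parallel gripper is mounted at the origin on the work surface. World frame = base frame: x ahead of the robot, y to its left, z up, the work surface at z = 0. Lengths are in m, angles in degrees, forces in N, time in s.
With the tool pointing down it reaches from about 0.25 to 0.725 m from the base axis. Payload 4 kg.
Tool frame: the origin (TCP) lies midway between the tips of the shut fingers; the grasp point (between the pads) lies ctrl.hold_point_z behind it (ctrl.hold_point_z is the distance from the TCP to the grasp point, in m); z points along the fingers, y is the line along which they close (so a half turn about z gives the same grasp; the last joint's range is limited). The gripper opens to 85 mm and grips with 20 to 120 N. Pads are 22 mm wide; open, the fingers measure 114 mm over their backs; the gripper's body (76 mm by 85 mm) begins 54 mm behind the grasp point. The pads swing forward as they close: fully open they stand 13 mm farther back than shut.
Start: joints at [72.766, 13.785, 0.286, 76.501, 0, 90], TCP at [0.148, 0.478, 0.231] pointing down, gripper open.
Joint ranges: [-155.79, 155.79], [-60.16, 107.12], [-62.33, 73.08], [-114, 123.19], [-81.49, 82.49], [-180, 180]. Speed limits (degrees/s): [159.86, 159.86, 180, 180, 180, 180].

INTERFACE

Orientations are given as [roll, pitch, yaw] about the fixed x, y, z axes, in that order (R = Rz(yaw) Ry(pitch) Rx(roll)).
In Python, from rig import readout, eyes, ctrl gives the robot as it stands.
- The arm moves only by the tool step_arm, never from a script. Its argument "commands" is a list of rows, each a list of 6 numbers: the shift along the tool's x, y, z each as a share of 0.2 m, from -1 to 1, then the turn, a rotation vector about the tool's x, y, z each as a share of 2 pi rad, from -1 to 1. In form: [[tx, ty, tz, rx, ry, rz], ...]. A call has 1 to 8 rows; each row is the pose to reach, as a shift and turn from the pose commanded when the call began, along the tool's axes at that moment, turning the shorter way round; what a row does not reach only later rows make up. A row lasts 1/12 s, in which the tool goes at most 41.7 mm and 7.16 degrees, less where a joint would pass 70% of its speed; a pose out of reach is approached as far as the arm can. A call with a number of a shift or a turn outside -1 to 1 is refused whole. A call with a gripper value outside its range is refused whole. "jaw" is the closure, from 0 (fully open) to 1 (shut), set as the call begins (left out, the last holds). The fingers move at their own pace and stop on an object; "grip_force" is the grip in N (left out, the last holds). Time passes only in rows, so rows that repeat a pose let the fingers close. It gives the time, the measured TCP pose, the force, the opening and the grip force at its end, in the units of the state.
- readout.read_state(): the state, without advancing time (a new reading comes with each control period).
- eyes.camera(name): name is "scene" or "top" or "wrist"; returns the picture (480x640x3 uint8, red, green, blue); there is no depth.
- eyes.camera_info(name): a dict with "camera_matrix" (3x3 intrinsics, pixels), "dist" ([k1, k2, p1, p2, k3] as OpenCV has them; the pictures are not rectified), "extrinsics" (4x4, takes a point from world to camera coordinates); the wrist camera has in their place "hand_eye" (4x4, takes a point from camera to tool coordinates, whose origin is the TCP and whose axes are the flange's). Camera axes: x right, y down, z forward; pixel columns grow to the right and rows downward; lengths in m; the calibration is good to about 2 mm. A picture is of the moment at which its call begins: read the wrist's pose just before it. camera_info takes no time and is no camera call.
- ctrl.close_job(): hands the job in; it is judged then, once.
The state is a dict: "time_s": time; "joints": joint angles; "qd": joint speeds; "tau": joint torques, N m; "tcp_pos": TCP position; "tool_rot": TCP orientation; "wrist_force": force on the tool from outside, world axes, zero at the start; "ft_torque": the same for the moment, N m; "width": finger opening in m; "finger_force": force on a finger pad.
Only numpy, scipy, OpenCV 4.12 (cv2) and the standard library are available. Lean on these libraries where they do the work, as an engineer would, in place of code of your own. Each camera call takes 0.05 s, during which the arm holds its last target. There are 200 camera calls.

## Working session

There is one attempt and no reset: what is moved stays moved. The work goes in short steps, Python scripts to look and compute and a tool call to move; the robot and the scene stay as the last step left them, time stands still between calls to the robot, and variables do not carry over. Pictures are saved under pics/ and viewed, at most 14 in all, crops included, and the job is handed in when it is done.

Besides the shell and the picture viewer there is one more tool, called by a JSON object that holds its "method" and its "body". step_arm: Moves the arm, as the interface text tells. Shift numbers are shares of 0.2 m and turn numbers shares of 2 pi rad, none past 1 either way. Its arguments: {"type":"object","properties":{"commands":{"type":"array"},"jaw":{"type":"number"},"grip_force":{"type":"number"}},"required":["commands"]}

```bash
ls; mkdir -p pics; python3 - <<'E'
from rig import readout, eyes, ctrl
import cv2,numpy as np
print(readout.read_state(), ctrl.hold_point_z)
for n in ("scene","top","wrist"):
    i=eyes.camera_info(n); print(n,{k:np.round(v,4).tolist() for k,v in i.items()})
for n in ("scene","top"):
    im=eyes.camera(n); cv2.imwrite(f"pics/{n}0.png",im[:,:,::-1])
E
```

```text
pics
{'time_s': 0.0, 'joints': array([ 7.27664008e+01,  1.38307585e+01,  2.12703644e-01,  7.64999008e+01,
       -8.77006102e-04,  9.00008196e+01]), 'qd': array([-0.04699179,  0.04012938, -0.01304265, -0.01809266, -0.01199627,
        0.00558412]), 'tau': array([ 1.98110887e-03, -3.72314429e+01,  2.52410173e+01,  1.70143746e-02,
        1.15492448e-04,  1.43435408e-06]), 'tcp_pos': array([0.14795249, 0.47695125, 0.23041876]), 'tool_rot': array([-1.79882044e+02,  8.78691665e-04,  1.62765583e+02]), 'wrist_force': array([-0.10928646,  0.45150986, -0.17559485]), 'ft_torque': array([-0.00264554, -0.02629418,  0.03109845]), 'finger_force': 0.0, 'width': 0.08564430893725813} 0.0187
scene {'camera_matrix': [[604.6202, 0.0, 312.1162], [0.0, 604.6202, 241.5571], [0.0, 0.0, 1.0]], 'dist': [-0.2007, 0.0, 0.0, 0.0, 0.0], 'extrinsics': [[-0.8079, 0.589, 0.0178, 0.4256], [0.3448, 0.497, -0.7963, -0.0939], [-0.4778, -0.6372, -0.6047, 1.5554], [0.0, 0.0, 0.0, 1.0]]}
top {'camera_matrix': [[446.4065, 0.0, 328.9416], [0.0, 446.4065, 241.8684], [0.0, 0.0, 1.0]], 'dist': [-0.0048, 0.0, 0.0, 0.0, 0.0], 'extrinsics': [[0.0049, -0.9998, -0.0181, -0.0025], [-0.9888, -0.0021, -0.1491, 0.5234], [0.149, 0.0187, -0.9887, 0.9463], [0.0, 0.0, 0.0, 1.0]]}
wrist {'camera_matrix': [[386.0216, 0.0, 324.7115], [0.0, 386.0216, 235.4491], [0.0, 0.0, 1.0]], 'dist': [-0.065, 0.0, 0.0, 0.0, 0.0], 'hand_eye': [[-0.0018, -0.9551, -0.2962, 0.0755], [1.0, -0.0013, -0.0018, -0.0005], [0.0014, -0.2962, 0.9551, -0.1415], [0.0, 0.0, 0.0, 1.0]]}
```

View pics/top0.png

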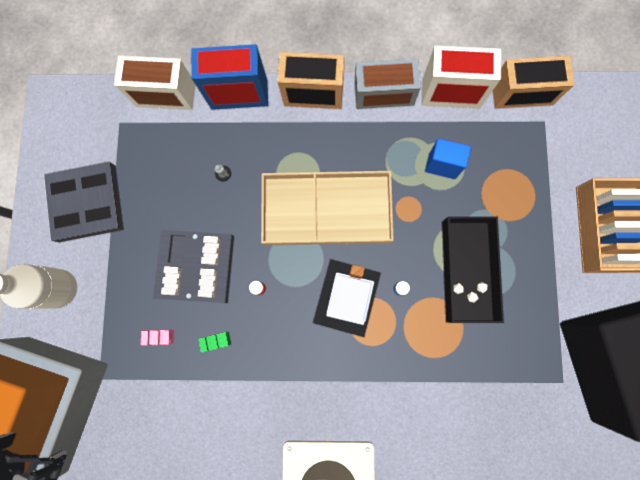

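View pics/scene0.png

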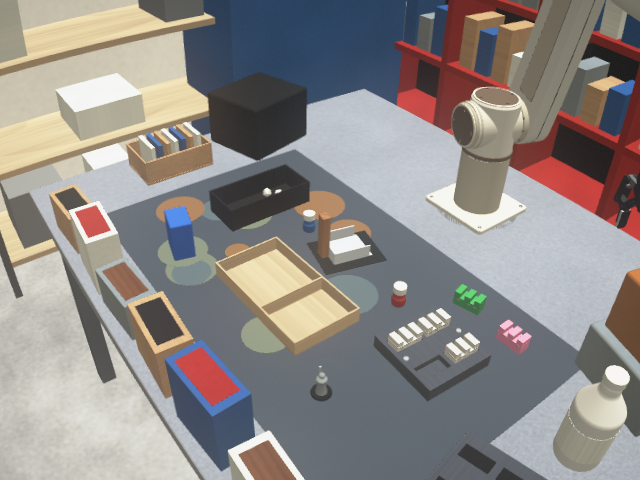

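The top view shows three white castings at (210,248), (172,280) and (207,282), with the cavity at (183,248) empty. The pink (156,338) and green (214,343) look-alikes lie outside the mould and are not meant. There are three dice around (472,291). The scoop's handle is at (357,271) and its nose points towards the robot. The kit's large bay is the right part (355,207) and the small bay is the left part (289,207).

```bash
cat > h.py <<'E'
import numpy as np, cv2, sys
from scipy.spatial.transform import Rotation as R
from rig import readout, eyes, ctrl
def pose():
    s=readout.read_state(); T=np.eye(4); T[:3,:3]=R.from_euler('xyz',s['tool_rot'],degrees=True).as_matrix(); T[:3,3]=s['tcp_pos']; return T
def c2w(n,T=None):
    i=eyes.camera_info(n)
    return np.linalg.inv(i['extrinsics']) if n!='wrist' else T@np.array(i['hand_eye'])
def shot(n,name):
    T=pose(); im=eyes.camera(n)[:,:,::-1].copy(); cv2.imwrite(f'pics/{name}.png',im); np.save(f'pics/{name}.npy',T); return im,T
def p2w(n,uv,z,T=None):
    i=eyes.camera_info(n); K=np.array(i['camera_matrix']); d=np.array(i['dist'])
    q=cv2.undistortPoints(np.array(uv,float).reshape(-1,1,2),K,d).reshape(-1,2)
    C=c2w(n,T); r=np.c_[q,np.ones(len(q))]@C[:3,:3].T; o=C[:3,3]
    return (o+r*((np.asarray(z)-o[2])/r[:,2])[:,None])
def w2p(n,X,T=None):
    i=eyes.camera_info(n); M=np.linalg.inv(c2w(n,T))
    return cv2.projectPoints(np.array(X,float).reshape(-1,3),cv2.Rodrigues(M[:3,:3])[0],M[:3,3],np.array(i['camera_matrix']),np.array(i['dist']))[0].reshape(-1,2)
def rel(p,yaw,pitch=0,cur=None):
    """command row to reach world position p; tool = down, yaw, then tilt by pitch about world axis"""
    T=pose(); Rt=(R.from_rotvec(np.radians(pitch)*np.array([0,1,0]))*R.from_euler('xyz',[180,0,yaw],degrees=True))
    Rc=R.from_matrix(T[:3,:3]) if cur is None else cur
    sh=Rc.inv().apply(np.array(p)-T[:3,3])/0.2; tv=(Rc.inv()*Rt).as_rotvec()/(2*np.pi)
    return np.round(np.r_[sh,tv],4).tolist()
E
python3 - <<'E'
from h import *
f=lambda uv,z:print(np.round(p2w('top',uv,z),3).tolist())
f([(210,248),(172,280),(207,282)],.05)
f([(160,232),(232,235),(229,302),(154,299)],.03)
f([(262,172),(391,172),(392,242),(262,243),(316,172),(316,242)],.036)
f([(443,218),(497,217),(503,322),(446,322)],.06)
f([(336,262),(380,270),(362,335),(315,323)],.003)
f([(357,271)],.11)
print(rel([.33,.31,.26],180))
E
```

```text
[[0.508, 0.26, 0.05], [0.437, 0.339, 0.05], [0.433, 0.263, 0.05]]
[[0.546, 0.38, 0.03], [0.54, 0.217, 0.03], [0.391, 0.218, 0.03], [0.397, 0.384, 0.03]]
[[0.684, 0.153, 0.036], [0.684, -0.14, 0.036], [0.524, -0.14, 0.036], [0.521, 0.148, 0.036], [0.684, 0.03, 0.036], [0.523, 0.028, 0.036]]
[[0.573, -0.248, 0.06], [0.575, -0.365, 0.06], [0.352, -0.366, 0.06], [0.351, -0.247, 0.06]]
[[0.483, -0.016, 0.003], [0.465, -0.116, 0.003], [0.32, -0.074, 0.003], [0.346, 0.03, 0.003]]
[[0.453, -0.059, 0.11]]
[-1.1167, -0.5282, -0.1465, -0.0003, -0.0, -0.0479]
```

{"method": "step_arm", "body": {"commands": [[-0.83,-0.2,-0.1,0,0,0],[-0.83,-0.2,-0.1,0,0,0],[-0.83,-0.2,-0.1,0,0,0],[-0.83,-0.2,-0.1,0,0,0],[-0.83,-0.2,-0.1,0,0,0]], "jaw": 0.35, "grip_force": 30}}

```text
time_s: 0.52
tcp_pos: [0.2995, 0.3872, 0.2518]
tool_rot: [-180.0, 0.2, 162.4]
wrist_force: [-0.5, 0.1, -0.2]
width: 0.0552
finger_force: 0.0
```

{"method": "step_arm", "body": {"commands": [[-0.83,-0.2,0,0,0,-0.048],[-0.83,-0.2,0,0,0,-0.048],[-0.83,-0.2,0,0,0,-0.048],[-0.83,-0.2,0,0,0,-0.048],[-0.83,-0.2,0,0,0,-0.048],[-0.83,-0.2,0,0,0,-0.048],[-0.83,-0.2,0,0,0,-0.048]]}}

```text
time_s: 1.1
tcp_pos: [0.4415, 0.3024, 0.2505]
tool_rot: [-180.0, -0.1, 179.9]
wrist_force: [-1.2, 0.4, -0.1]
width: 0.0558
finger_force: 0.0
```

```bash
python3 - <<'E'
from h import *
im,T=shot('wrist','w1'); print(np.round(T,4), readout.read_state()['qd'], readout.read_state()['width'])
E
```

```text
[[-1.000e+00  1.200e-03 -1.900e-03  4.415e-01]
 [ 1.200e-03  1.000e+00 -4.000e-04  3.024e-01]
 [ 1.900e-03 -4.000e-04 -1.000e+00  2.505e-01]
 [ 0.000e+00  0.000e+00  0.000e+00  1.000e+00]] [ 1.50276575 -0.67867737 -0.29370803 -0.12112909 -0.07481484 -0.20284849] 0.05558284488922826
```

View pics/w1.png

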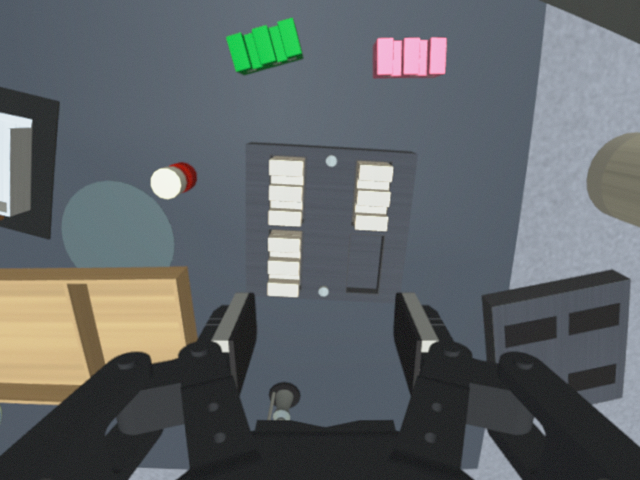

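The wrist view shows the mould with castings centred near (286,190), (285,263) and (374,196), all plain white. Its studs are at (331,161) and (323,292), and the empty cavity is at (365,263). The pink piece at (411,57) and the green one at (264,46) lie outside the mould, so they are not the targets.

```bash
python3 - <<'E'
from h import *
im=cv2.imread('pics/w1.png'); T=np.load('pics/w1.npy')
c=cv2.resize(im[135:305,240:420],None,fx=3.4,fy=3.4,interpolation=cv2.INTER_CUBIC); cv2.imwrite('pics/w1c.png',c)
st=p2w('wrist',[(331,161),(323,292)],.032,T); print('studs',np.round(st,4),st.mean(0),np.degrees(np.arctan2(*(st[1]-st[0])[[1,0]])))
m=p2w('wrist',[(247,143),(416,153)],.03,T);print(np.round(m,4))
g=im.min(2); g[:140]=0;g[305:]=0;g[:,:240]=0;g[:,420:]=0
for th in(190,225):
  n,l,s,ce=cv2.connectedComponentsWithStats((g>th).astype(np.uint8))
  for k in range(1,n):
    if s[k,4]>60:
      print(th,s[k].tolist(),np.round(ce[k],1),np.round(p2w('wrist',[ce[k]],.05,T)[0,:2],4))
E
```

```text
studs [[0.4049 0.307  0.032 ]
 [0.5374 0.2991 0.032 ]] [0.47115404 0.30304604 0.032     ] -3.4367860364539276
[[0.3883 0.2298 0.03  ]
 [0.3977 0.3858 0.03  ]]
190 [269, 160, 34, 25, 761] [286.  171.7] [0.4122 0.267 ]
190 [357, 165, 36, 25, 753] [374.6 176.7] [0.4169 0.3455]
190 [269, 186, 33, 23, 696] [285.3 196.8] [0.4348 0.2656]
190 [355, 191, 35, 23, 684] [372.3 201.7] [0.4394 0.3442]
190 [269, 211, 32, 15, 441] [284.3 217.9] [0.4544 0.2641]
190 [355, 215, 33, 16, 438] [371.  222.7] [0.4592 0.3436]
190 [268, 238, 32, 20, 571] [283.9 247.2] [0.4828 0.2627]
190 [268, 261, 31, 18, 519] [283.2 269.5] [0.5052 0.2613]
190 [268, 283, 30, 14, 374] [282.4 289.5] [0.5261 0.2598]
225 [272, 177, 30, 7, 165] [286.7 179.8] [0.4194 0.2674]
225 [358, 182, 30, 7, 156] [372.8 184.7] [0.424  0.3441]
225 [272, 201, 29, 7, 127] [286.  204.5] [0.4419 0.266 ]
225 [356, 206, 30, 7, 127] [370.9 209.1] [0.4464 0.3431]
225 [271, 252, 28, 5, 75] [285.2 254.1] [0.4896 0.2638]
```

View pics/w1c.png

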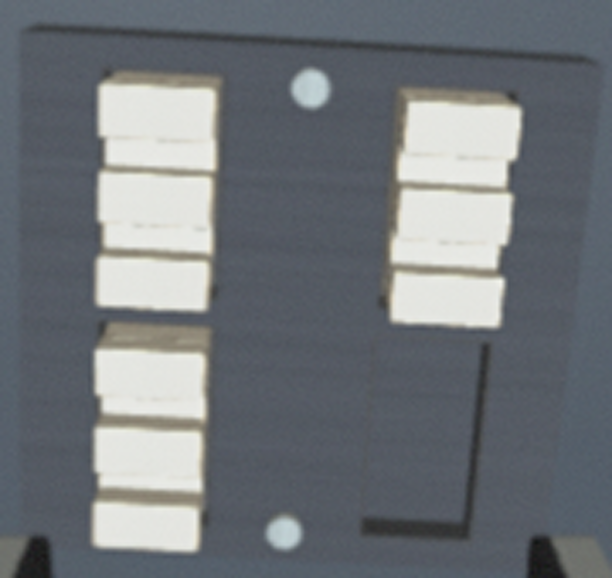

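Each casting in the mould matches a cavity position: A at (0.433,0.265), B at (0.438,0.345) and C at (0.505,0.261), with yaw about -3.4°. I'll take A first.

{"method": "step_arm", "body": {"commands": [[0.043,-0.186,0.4,0,0,0.0095],[0.043,-0.186,0.9,0,0,0.0095],[0.043,-0.186,0.9,0,0,0.0095],[0.043,-0.186,0.9,0,0,0.0095],[0.043,-0.186,0.9,0,0,0.0095],[0.043,-0.186,0.9,0,0,0.0095],[0.043,-0.186,0.9,0,0,0.0095],[0.043,-0.186,0.9,0,0,0.0095]]}}

```text
time_s: 1.82
tcp_pos: [0.4336, 0.2674, 0.0732]
tool_rot: [179.9, 0.1, 176.7]
wrist_force: [0.3, 0.1, -0.2]
width: 0.0554
finger_force: 0.0
```

{"method": "step_arm", "body": {"commands": [[0,0,0.06,0,0,0],[0,0,0.12,0,0,0],[0,0,0.18,0,0,0],[0,0,0.18,0,0,0],[0,0,0.18,0,0,0]]}}

```text
time_s: 2.23
tcp_pos: [0.4339, 0.2667, 0.037]
tool_rot: [179.9, 0.1, 176.7]
wrist_force: [-0.5, 0.0, 0.8]
width: 0.0558
finger_force: 0.0
```

{"method": "step_arm", "body": {"commands": [[0,-0.008,0.012,0,0,0],[0,-0.008,0.012,0,0,0]]}}

```text
time_s: 2.4
tcp_pos: [0.4338, 0.2645, 0.0342]
tool_rot: [179.9, 0.1, 176.6]
wrist_force: [0.0, 0.6, -0.0]
width: 0.0554
finger_force: 0.0
```

{"method": "step_arm", "body": {"commands": [[0,0,0,0,0,0],[0,0,0,0,0,0],[0,0,0,0,0,0],[0,0,0,0,0,0],[0,0,0,0,0,0],[0,0,0,0,0,0]], "jaw": 1, "grip_force": 30}}

```text
time_s: 2.9
tcp_pos: [0.4336, 0.2649, 0.0338]
tool_rot: [179.9, 0.1, 176.6]
wrist_force: [-0.4, 2.7, 5.4]
width: 0.0293
finger_force: 31.4
```

{"method": "step_arm", "body": {"commands": [[0,0,-0.02,0,0,0],[0,0,-0.05,0,0,0],[0,0,-0.1,0,0,0],[0,0,-0.15,0,0,0],[0,0,-0.25,0,0,0],[0,0,-0.4,0,0,0],[0,0,-0.4,0,0,0]]}}

```text
time_s: 3.48
tcp_pos: [0.4354, 0.2648, 0.118]
tool_rot: [179.8, 0.4, 176.6]
wrist_force: [0.7, 0.7, -0.7]
width: 0.0292
finger_force: 30.9
```

{"method": "step_arm", "body": {"commands": [[-0.1,-0.14,-0.05,0,0,0],[-0.2,-0.28,-0.05,0,0,0],[-0.31,-0.42,-0.05,0,0,0],[-0.41,-0.56,-0.05,0,0,0],[-0.51,-0.7,-0.05,0,0,0],[-0.56,-0.765,-0.05,0,0,0]]}}

```text
time_s: 3.98
tcp_pos: [0.5367, 0.1005, 0.1227]
tool_rot: [-179.8, -0.0, 176.4]
wrist_force: [-0.1, 0.4, -1.9]
width: 0.0294
finger_force: 30.9
```

{"method": "step_arm", "body": {"commands": [[-0.1,-0.14,0,0,0,-0.0095],[-0.2,-0.28,0,0,0,-0.0095],[-0.31,-0.42,0,0,0,-0.0095],[-0.41,-0.56,0,0,0,-0.0095],[-0.51,-0.7,0,0,0,-0.0095],[-0.56,-0.765,0,0,0,-0.0095],[-0.56,-0.765,0,0,0,-0.0095],[-0.56,-0.765,0,0,0,-0.0095]]}}

```text
time_s: 4.65
tcp_pos: [0.6377, -0.0561, 0.1219]
tool_rot: [-180.0, -0.1, 179.9]
wrist_force: [0.1, 0.6, -0.7]
width: 0.0293
finger_force: 30.9
```

```bash
python3 - <<'E'
from h import *
im,T=shot('wrist','w2'); print(np.round(T,4), readout.read_state()['width'])
E
```

```text
[[-1.000e+00  1.600e-03 -2.500e-03  6.377e-01]
 [ 1.600e-03  1.000e+00 -2.000e-04 -5.610e-02]
 [ 2.500e-03 -2.000e-04 -1.000e+00  1.219e-01]
 [ 0.000e+00  0.000e+00  0.000e+00  1.000e+00]] 0.029265467470542733
```

View pics/w2.png

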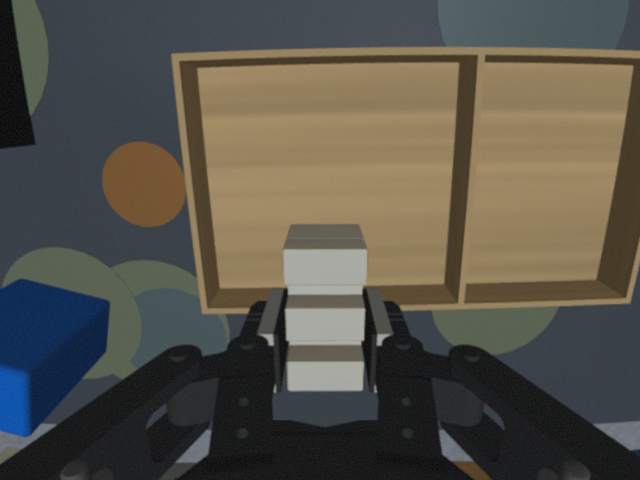

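The wrist view shows the wall gripped upright. The kit rim corners are at (173,54), (205,313) and (630,303), and the partition runs from (480,52) to (461,303).

```bash
python3 - <<'E'
from h import *
T=np.load('pics/w2.npy')
print(np.round(p2w('wrist',[(173,54),(205,313),(630,303),(483,49),(463,303)],.036,T),4).tolist())
E
```

```text
[[0.5273, -0.1404, 0.036], [0.6859, -0.1367, 0.036], [0.6812, 0.1517, 0.036], [0.5252, 0.0303, 0.036], [0.679, 0.0338, 0.036]]
```

{"method": "step_arm", "body": {"commands": [[-0.015,0.02,0.1,0,0,-0.003],[-0.015,0.02,0.2,0,0,-0.003],[-0.015,0.02,0.3,0,0,-0.003],[-0.015,0.02,0.4,0,0,-0.003],[-0.015,0.02,0.45,0,0,-0.003],[-0.015,0.02,0.475,0,0,-0.003],[-0.015,0.02,0.475,0,0,-0.003],[-0.015,0.02,0.475,0,0,-0.003]]}}

```text
time_s: 5.37
tcp_pos: [0.6418, -0.0502, 0.0287]
tool_rot: [-180.0, 0.0, -178.8]
wrist_force: [0.9, -0.5, -1.1]
width: 0.029
finger_force: 30.9
```

{"method": "step_arm", "body": {"commands": [[0,0,0.008,0,0,0],[0,0,0.016,0,0,0],[0,0,0.024,0,0,0],[0,0,0.03,0,0,0],[0,0,0.03,0,0,0],[0,0,0.03,0,0,0]]}}

```text
time_s: 5.87
tcp_pos: [0.6414, -0.0508, 0.0219]
tool_rot: [-180.0, -0.0, -178.9]
wrist_force: [1.3, -0.4, -1.6]
width: 0.0294
finger_force: 31.0
```

{"method": "step_arm", "body": {"commands": [[0,0,0.003,0,0,0],[0,0,0.006,0,0,0],[0,0,0.006,0,0,0]]}}

```text
time_s: 6.12
tcp_pos: [0.6415, -0.0508, 0.0218]
tool_rot: [-180.0, 0.0, -178.9]
wrist_force: [-2.6, 0.0, 4.4]
width: 0.0295
finger_force: 31.6
```

{"method": "step_arm", "body": {"commands": [[0,0,0,0,0,0],[0,0,0,0,0,0],[0,0,0,0,0,0],[0,0,0,0,0,0],[0,0,-0.1,0,0,0],[0,0,-0.3,0,0,0],[0,0,-0.5,0,0,0],[0,0,-0.5,0,0,0]], "jaw": 0.35}}

```text
time_s: 6.78
tcp_pos: [0.6468, -0.0511, 0.1301]
tool_rot: [-179.9, 0.9, -178.9]
wrist_force: [1.8, -0.1, 1.3]
width: 0.0555
finger_force: 0.0
```

{"method": "step_arm", "body": {"commands": [[0.49,1,-0.1,0,0,0],[0.49,1,-0.1,0,0,0],[0.49,1,-0.1,0,0,0],[0.49,1,-0.1,0,0,0],[0.49,1,-0.1,0,0,0],[0.49,1,-0.1,0,0,0],[0.49,1,-0.1,0,0,0]]}}

```text
time_s: 7.37
tcp_pos: [0.5379, 0.151, 0.1413]
tool_rot: [179.9, 0.0, -178.5]
wrist_force: [0.1, -1.0, 0.3]
width: 0.0557
finger_force: 0.0
```

{"method": "step_arm", "body": {"commands": [[0.49,1,0,0,0,0.0125],[0.49,1,0,0,0,0.0125],[0.49,1,0,0,0,0.0125],[0.49,1,0,0,0,0.0125],[0.49,1,0,0,0,0.0125],[0.49,1,0,0,0,0.0125],[0.49,1,0,0,0,0.0125],[0.49,1,0,0,0,0.0125]]}}

```text
time_s: 8.03
tcp_pos: [0.4378, 0.3455, 0.1404]
tool_rot: [-180.0, 0.0, 176.7]
wrist_force: [0.6, 0.2, 0.1]
width: 0.0558
finger_force: 0.0
```

```bash
python3 - <<'E'
from h import *
im,T=shot('wrist','w3'); print(np.round(T,4), readout.read_state()['width'])
# check walls: brightness blobs at expected
g=im.min(2)
n,l,s,ce=cv2.connectedComponentsWithStats((g>190).astype(np.uint8))
for k in range(1,n):
  if 200<s[k,4]<6000: print(s[k].tolist(),np.round(p2w('wrist',[ce[k]],.05,T)[0,:2],4))
t,_=shot('top','t3')
g=t.min(2)
n,l,s,ce=cv2.connectedComponentsWithStats((g>190).astype(np.uint8))
for k in range(1,n):
  if s[k,4]>20 and 120<ce[k][1]<380 and 110<ce[k][0]<560: print('top',s[k].tolist(),np.round(p2w('top',[ce[k]],.038,T)[0,:2],4))
E
```

```text
[[-9.983e-01  5.760e-02  4.000e-04  4.378e-01]
 [ 5.760e-02  9.983e-01 -7.000e-04  3.455e-01]
 [-4.000e-04 -7.000e-04 -1.000e+00  1.404e-01]
 [ 0.000e+00  0.000e+00  0.000e+00  1.000e+00]] 0.05535007291628769
[395, 0, 22, 53, 993] [0.3165 0.3961]
[356, 3, 22, 52, 1029] [0.3168 0.3748]
[317, 7, 23, 51, 1015] [0.3173 0.3535]
[378, 8, 13, 49, 473] [0.3186 0.3845]
[339, 10, 15, 50, 568] [0.319  0.3636]
[302, 193, 48, 31, 1454] [0.4162 0.3464]
[19, 213, 40, 41, 1238] [0.4213 0.1581]
[303, 229, 47, 28, 1277] [0.4386 0.3451]
[303, 263, 46, 19, 859] [0.4588 0.344 ]
[186, 298, 44, 22, 641] [0.4794 0.2601]
top [345, 178, 14, 6, 79] [ 0.6637 -0.0507]
top [345, 185, 14, 9, 115] [ 0.644  -0.0502]
top [345, 195, 14, 9, 120] [ 0.6209 -0.0508]
top [201, 236, 17, 28, 341] [0.5054 0.2641]
top [162, 267, 17, 27, 216] [0.4314 0.3454]
top [327, 273, 46, 51, 1638] [ 0.3998 -0.0459]
top [249, 281, 13, 13, 134] [0.4233 0.1598]
top [396, 281, 14, 14, 142] [ 0.4234 -0.1605]
top [455, 284, 8, 9, 48] [ 0.4225 -0.282 ]
top [479, 284, 8, 8, 50] [ 0.4255 -0.3336]
top [469, 293, 8, 8, 49] [ 0.4042 -0.3117]
```

{"method": "step_arm", "body": {"commands": [[0,0,0.15,0,0,0],[0,0,0.3,0,0,0],[0,0,0.4,0,0,0],[0,0,0.48,0,0,0],[0,0,0.52,0,0,0],[0,0,0.532,0,0,0],[0,0,0.532,0,0,0],[0,0,0.532,0,0,0]]}}

```text
time_s: 8.8
tcp_pos: [0.4388, 0.3454, 0.0353]
tool_rot: [179.9, 0.1, 176.6]
wrist_force: [0.1, 0.3, 0.5]
width: 0.0555
finger_force: 0.0
```

{"method": "step_arm", "body": {"commands": [[0,0,0,0,0,0],[0,0,0,0,0,0],[0,0,0,0,0,0],[0,0,0,0,0,0],[0,0,0,0,0,0],[0,0,0,0,0,0]], "jaw": 1}}

```text
time_s: 9.3
tcp_pos: [0.4386, 0.3461, 0.0357]
tool_rot: [179.9, 0.1, 176.6]
wrist_force: [-0.6, -0.3, 5.8]
width: 0.0294
finger_force: 30.7
```

{"method": "step_arm", "body": {"commands": [[0,0,-0.02,0,0,0],[0,0,-0.05,0,0,0],[0,0,-0.1,0,0,0],[0,0,-0.15,0,0,0],[0,0,-0.25,0,0,0],[0,0,-0.4,0,0,0],[0,0,-0.4,0,0,0]]}}

```text
time_s: 9.88
tcp_pos: [0.4405, 0.3477, 0.1208]
tool_rot: [179.6, 0.4, 176.6]
wrist_force: [1.1, 0.4, 0.1]
width: 0.0292
finger_force: 30.2
```

{"method": "step_arm", "body": {"commands": [[-0.06,-0.16,-0.02,0,0,0],[-0.12,-0.34,-0.02,0,0,0],[-0.19,-0.53,-0.02,0,0,0],[-0.256,-0.72,-0.02,0,0,0]]}}

```text
time_s: 10.22
tcp_pos: [0.4806, 0.1977, 0.1193]
tool_rot: [180.0, 0.1, 176.7]
wrist_force: [0.8, 0.4, -0.2]
width: 0.0295
finger_force: 30.2
```

{"method": "step_arm", "body": {"commands": [[-0.06,-0.18,0,0,0,0],[-0.13,-0.36,0,0,0,0],[-0.19,-0.54,0,0,0,0],[-0.256,-0.72,0,0,0,0]]}}

```text
time_s: 10.55
tcp_pos: [0.5231, 0.0501, 0.1192]
tool_rot: [180.0, 0.0, 176.6]
wrist_force: [1.1, 0.3, -1.3]
width: 0.0295
finger_force: 30.2
```

{"method": "step_arm", "body": {"commands": [[-0.06,-0.18,0,0,0,-0.0125],[-0.13,-0.36,0,0,0,-0.0125],[-0.19,-0.54,0,0,0,-0.0125],[-0.24,-0.66,0,0,0,-0.0125],[-0.256,-0.72,0,0,0,-0.0125],[-0.256,-0.72,0,0,0,-0.0125],[-0.256,-0.72,0,0,0,-0.0125]]}}

```text
time_s: 11.13
tcp_pos: [0.5652, -0.0949, 0.1184]
tool_rot: [179.9, -0.0, -178.9]
wrist_force: [-1.1, 1.3, -0.7]
width: 0.0292
finger_force: 30.2
```

{"method": "step_arm", "body": {"commands": [[0,0.035,0.1,0,0,0],[0,0.035,0.2,0,0,0],[0,0.035,0.3,0,0,0],[0,0.035,0.38,0,0,0],[0,0.035,0.43,0,0,0],[0,0.035,0.445,0,0,0],[0,0.035,0.445,0,0,0],[0,0.035,0.445,0,0,0]]}}

```text
time_s: 11.8
tcp_pos: [0.566, -0.0873, 0.0301]
tool_rot: [-180.0, 0.1, -178.8]
wrist_force: [0.2, 0.0, -0.8]
width: 0.0291
finger_force: 30.2
```

{"method": "step_arm", "body": {"commands": [[0,0,0.006,0,0,0],[0,0,0.012,0,0,0],[0,0,0.018,0,0,0],[0,0,0.023,0,0,0],[0,0,0.026,0,0,0],[0,0,0.026,0,0,0],[0,0,0.026,0,0,0]]}}

```text
time_s: 12.38
tcp_pos: [0.5653, -0.088, 0.0241]
tool_rot: [180.0, -0.0, -178.9]
wrist_force: [0.4, -0.8, -0.3]
width: 0.0294
finger_force: 30.2
```

{"method": "step_arm", "body": {"commands": [[0,0,0.003,0,0,0],[0,0,0.006,0,0,0],[0,0,0.006,0,0,0]]}}

```text
time_s: 12.63
tcp_pos: [0.5655, -0.088, 0.0237]
tool_rot: [-180.0, 0.0, -178.9]
wrist_force: [-2.0, -0.1, 2.7]
width: 0.0293
finger_force: 30.8
```

{"method": "step_arm", "body": {"commands": [[0,0,0,0,0,0],[0,0,0,0,0,0],[0,0,0,0,0,0],[0,0,0,0,0,0],[0,0,-0.1,0,0,0],[0,0,-0.3,0,0,0],[0,0,-0.52,0,0,0],[0,0,-0.52,0,0,0]], "jaw": 0.48}}

```text
time_s: 13.3
tcp_pos: [0.5704, -0.0887, 0.1351]
tool_rot: [-179.9, 0.8, -178.9]
wrist_force: [1.6, -0.6, 1.6]
width: 0.0449
finger_force: 0.0
```

{"method": "step_arm", "body": {"commands": [[0.135,0.875,0,0,0,0],[0.135,0.875,0,0,0,0],[0.135,0.875,0,0,0,0],[0.135,0.875,0,0,0,0],[0.135,0.875,0,0,0,0],[0.135,0.875,0,0,0,0]], "jaw": 0.35}}

```text
time_s: 13.8
tcp_pos: [0.5344, 0.0896, 0.1269]
tool_rot: [180.0, 0.0, -178.6]
wrist_force: [0.6, -0.1, -0.1]
width: 0.0555
finger_force: 0.0
```

{"method": "step_arm", "body": {"commands": [[0.135,0.875,0,0,0,0.0125],[0.135,0.875,0,0,0,0.0125],[0.135,0.875,0,0,0,0.0125],[0.135,0.875,0,0,0,0.0125],[0.135,0.875,0,0,0,0.0125],[0.135,0.875,0,0,0,0.0125],[0.135,0.875,0,0,0,0.0125],[0.135,0.875,0,0,0,0.0125]]}}

```text
time_s: 14.47
tcp_pos: [0.505, 0.2592, 0.1267]
tool_rot: [-179.9, -0.0, 176.5]
wrist_force: [0.0, 0.3, -0.3]
width: 0.0561
finger_force: 0.0
```

```bash
cat > blobs.py <<'E'
from h import *
def blobs(name='x'):
    im,T=shot('wrist',name+'w'); print(np.round(T[:3,3],4), readout.read_state()['width'])
    for cam,I,lo,hi in(('wrist',im,200,6000),('top',shot('top',name+'t')[0],20,3000)):
        n,l,s,ce=cv2.connectedComponentsWithStats((I.min(2)>190).astype(np.uint8))
        for k in range(1,n):
            if lo<s[k,4]<hi and (cam=='wrist' or (120<ce[k][1]<380 and 110<ce[k][0]<560)):
                print(cam,s[k].tolist(),np.round(p2w(cam,[ce[k]],.05 if cam=='wrist' else .038,T)[0,:2],4))
E
python3 -c "from blobs import *; blobs('b4')"
```

```text
[0.505  0.2592 0.1267] 0.05573632620017224
wrist [110, 92, 49, 51, 1914] [0.4218 0.1579]
wrist [305, 197, 51, 33, 1585] [0.483  0.2624]
wrist [306, 235, 49, 29, 1393] [0.5054 0.2612]
wrist [306, 271, 48, 20, 952] [0.526  0.2599]
top [105, 150, 19, 38, 57] [0.6912 0.4963]
top [345, 178, 14, 6, 79] [ 0.6637 -0.0507]
top [345, 185, 14, 9, 115] [ 0.644  -0.0502]
top [345, 195, 14, 9, 119] [ 0.621  -0.0507]
top [159, 198, 10, 17, 63] [0.6049 0.3724]
top [362, 211, 14, 26, 330] [ 0.5646 -0.0881]
top [201, 248, 16, 16, 181] [0.4914 0.2651]
top [327, 273, 46, 51, 1633] [ 0.3997 -0.0457]
top [249, 281, 13, 13, 133] [0.4232 0.1599]
top [396, 281, 14, 14, 142] [ 0.4234 -0.1605]
top [455, 284, 8, 9, 48] [ 0.4225 -0.282 ]
top [479, 284, 8, 8, 50] [ 0.4255 -0.3336]
top [469, 293, 8, 8, 49] [ 0.4042 -0.3117]
```

{"method": "step_arm", "body": {"commands": [[0,0.009,0.15,0,0,0],[0,0.009,0.27,0,0,0],[0,0.009,0.37,0,0,0],[0,0.009,0.43,0,0,0],[0,0.009,0.455,0,0,0],[0,0.009,0.463,0,0,0],[0,0.009,0.463,0,0,0],[0,0.009,0.463,0,0,0]]}}

```text
time_s: 15.23
tcp_pos: [0.5057, 0.2627, 0.0354]
tool_rot: [179.9, 0.1, 176.6]
wrist_force: [0.2, -0.2, 0.2]
width: 0.0556
finger_force: 0.0
```

{"method": "step_arm", "body": {"commands": [[0,0,0,0,0,0],[0,0,0,0,0,0],[0,0,0,0,0,0],[0,0,0,0,0,0],[0,0,0,0,0,0],[0,0,0,0,0,0]], "jaw": 1}}

```text
time_s: 15.73
tcp_pos: [0.5056, 0.2632, 0.0356]
tool_rot: [179.9, 0.1, 176.6]
wrist_force: [0.0, 0.3, 5.2]
width: 0.0292
finger_force: 31.0
```

{"method": "step_arm", "body": {"commands": [[0,0,-0.02,0,0,0],[0,0,-0.05,0,0,0],[0,0,-0.1,0,0,0],[0,0,-0.15,0,0,0],[0,0,-0.25,0,0,0],[0,0,-0.4,0,0,0],[0,0,-0.4,0,0,0],[0,0,-0.4,0,0,0]]}}

```text
time_s: 16.4
tcp_pos: [0.5063, 0.2638, 0.1174]
tool_rot: [179.8, 0.3, 176.6]
wrist_force: [-0.4, -0.6, -1.0]
width: 0.0291
finger_force: 30.3
```

{"method": "step_arm", "body": {"commands": [[-0.05,-0.16,0,0,0,0],[-0.1,-0.34,0,0,0,0],[-0.15,-0.53,0,0,0,0],[-0.195,-0.7,0,0,0,0]]}}

```text
time_s: 16.73
tcp_pos: [0.5345, 0.119, 0.1135]
tool_rot: [-180.0, -0.1, 176.7]
wrist_force: [0.3, -0.9, -0.3]
width: 0.0292
finger_force: 30.3
```

{"method": "step_arm", "body": {"commands": [[-0.05,-0.18,0,0,0,-0.0125],[-0.1,-0.36,0,0,0,-0.0125],[-0.15,-0.54,0,0,0,-0.0125],[-0.18,-0.65,0,0,0,-0.0125],[-0.195,-0.7,0,0,0,-0.0125],[-0.195,-0.7,0,0,0,-0.0125],[-0.195,-0.7,0,0,0,-0.0125]]}}

```text
time_s: 17.32
tcp_pos: [0.5654, -0.021, 0.1136]
tool_rot: [179.9, -0.1, -178.9]
wrist_force: [0.1, 0.8, -0.9]
width: 0.0286
finger_force: 30.3
```

{"method": "step_arm", "body": {"commands": [[0,0,0.1,0,0,0],[0,0,0.2,0,0,0],[0,0,0.3,0,0,0],[0,0,0.38,0,0,0],[0,0,0.43,0,0,0],[0,0,0.44,0,0,0],[0,0,0.44,0,0,0],[0,0,0.44,0,0,0]]}}

```text
time_s: 17.98
tcp_pos: [0.5667, -0.0206, 0.0271]
tool_rot: [180.0, 0.1, -178.8]
wrist_force: [0.1, -0.3, -0.8]
width: 0.0288
finger_force: 30.3
```

Contact is expected at 0.0236.

{"method": "step_arm", "body": {"commands": [[0,0,0.006,0,0,0],[0,0,0.01,0,0,0],[0,0,0.014,0,0,0],[0,0,0.018,0,0,0],[0,0,0.018,0,0,0],[0,0,0.018,0,0,0]]}}

```text
time_s: 18.48
tcp_pos: [0.5665, -0.0214, 0.0236]
tool_rot: [180.0, 0.1, -178.9]
wrist_force: [-1.4, -0.9, 4.0]
width: 0.0292
finger_force: 30.9
```

{"method": "step_arm", "body": {"commands": [[0,0,0,0,0,0],[0,0,0,0,0,0],[0,0,0,0,0,0],[0,0,0,0,0,0],[0,0,-0.1,0,0,0],[0,0,-0.3,0,0,0],[0,0,-0.52,0,0,0],[0,0,-0.52,0,0,0]], "jaw": 0.48}}

```text
time_s: 19.15
tcp_pos: [0.571, -0.0215, 0.1347]
tool_rot: [-180.0, 0.8, -178.9]
wrist_force: [0.6, 0.4, 1.5]
width: 0.0443
finger_force: 0.0
```

{"method": "step_arm", "body": {"commands": [[0.5,-0.09,-0.75,0,0,0.025],[1,-0.18,-0.75,0,0,0.05],[1,-0.18,-0.75,0,0,0.05],[1,-0.18,-0.75,0,0,0.05],[1,-0.18,-0.75,0,0,0.05],[1,-0.18,-0.75,0,0,0.05],[1,-0.18,-0.75,0,0,0.05],[1,-0.18,-0.75,0,0,0.05]]}}

```text
time_s: 19.82
tcp_pos: [0.3664, -0.0617, 0.2788]
tool_rot: [180.0, 0.3, 163.1]
wrist_force: [-0.3, 0.0, 0.0]
width: 0.0445
finger_force: 0.0
```

{"method": "step_arm", "body": {"commands": [[0,0,0,0,0,0],[0,0,0,0,0,0]], "jaw": 0.3}}

```text
time_s: 19.98
tcp_pos: [0.3674, -0.0611, 0.2758]
tool_rot: [180.0, -0.0, 163.1]
wrist_force: [-0.0, -0.4, 0.9]
width: 0.0595
finger_force: 0.0
```

```bash
python3 -c "
from blobs import *
blobs('b5'); print(readout.read_state()['joints'],pose())"
```

```text
[ 0.3674 -0.0611  0.2758] 0.059704325884274635
wrist [306, 168, 78, 86, 5814] [ 0.385  -0.0457]
wrist [540, 174, 27, 28, 568] [0.4217 0.1555]
wrist [361, 179, 28, 84, 234] [ 0.415  -0.0157]
wrist [305, 185, 35, 81, 249] [ 0.3981 -0.0842]
wrist [237, 263, 27, 24, 504] [ 0.4216 -0.1593]
wrist [333, 339, 28, 16, 275] [ 0.5327 -0.0881]
wrist [339, 355, 28, 15, 257] [ 0.5544 -0.0875]
wrist [345, 371, 26, 15, 228] [ 0.5764 -0.0873]
wrist [381, 384, 25, 14, 220] [ 0.6058 -0.0525]
wrist [386, 399, 25, 14, 203] [ 0.6281 -0.0519]
top [345, 178, 13, 6, 62] [ 0.6634 -0.0503]
top [345, 185, 13, 9, 98] [ 0.6438 -0.0501]
top [345, 195, 14, 9, 104] [ 0.6213 -0.0507]
top [332, 210, 14, 6, 68] [ 0.589  -0.0215]
top [362, 211, 14, 6, 74] [ 0.5878 -0.0885]
top [332, 218, 13, 8, 97] [ 0.5693 -0.0215]
top [362, 218, 13, 9, 109] [ 0.5684 -0.0877]
top [332, 228, 14, 9, 112] [ 0.5459 -0.0208]
top [362, 228, 14, 9, 112] [ 0.5451 -0.0886]
top [332, 273, 6, 23, 39] [ 0.4279 -0.013 ]
top [319, 275, 33, 153, 1672] [ 0.293  -0.0144]
top [249, 281, 13, 13, 129] [0.4233 0.1599]
top [479, 284, 7, 8, 42] [ 0.4255 -0.3333]
top [433, 294, 27, 147, 1551] [ 0.2562 -0.253 ]
top [444, 295, 33, 155, 1568] [ 0.2457 -0.2815]
[-9.43703147e+00 -1.68911145e+00 -1.07112386e+01  8.11206754e+01
  4.09347172e-03  7.39980405e+00] [[-9.57130420e-01  2.89646978e-01 -2.44692683e-03  3.67227514e-01]
 [ 2.89646690e-01  9.57133515e-01  4.79135855e-04 -6.10160177e-02]
 [ 2.48081593e-03 -2.50148755e-04 -9.99996891e-01  2.75410193e-01]
 [ 0.00000000e+00  0.00000000e+00  0.00000000e+00  1.00000000e+00]]
```

View pics/b5w.png

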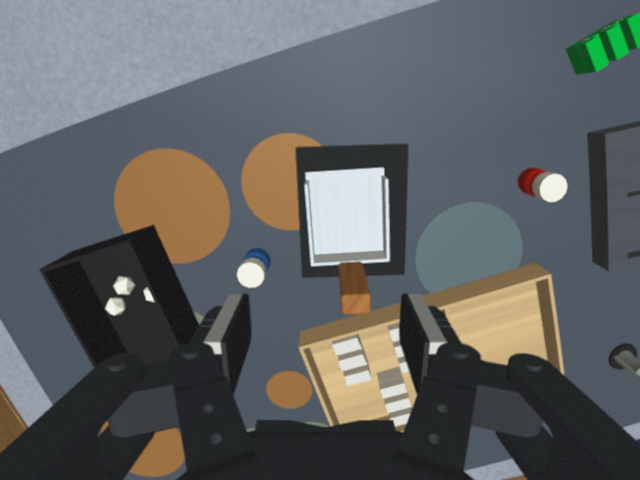

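All three walls stand upright in the large bay. The scoop is on its mat, with nose corners at (305,172) and (385,167) and its handle top around (356,303). The mat corners are (297,148), (408,144), (405,274) and (303,277).

```bash
python3 - <<'E'
from h import *
T=np.load('pics/b5wT.npy') if 0 else np.load('pics/b5w.npy')
m=p2w('wrist',[(297,148),(408,144),(405,274),(303,277)],.003,T)[:,:2];print('mat',np.round(m,4).tolist(),m.mean(0))
a=(m[3]-m[0])+(m[2]-m[1]);print(np.degrees(np.arctan2(a[1],a[0])))
n=p2w('wrist',[(305,172),(385,167)],.004,T)[:,:2];print('nose',n,n.mean(0));d=n[1]-n[0];print(np.degrees(np.arctan2(-d[0],d[1])),np.linalg.norm(d))
h=p2w('wrist',[(341,292),(368,290),(370,313),(344,315)],.113,T)[:,:2];print('handle',h.round(4).tolist(),h.mean(0))
v=h.mean(0)-n.mean(0);print(np.degrees(np.arctan2(v[1],v[0])),np.linalg.norm(v))
t=p2w('top',[(443,218),(497,217),(503,322),(446,322)],.06)[:,:2];print(t.mean(0))
# tub in wrist: corners
print(p2w('wrist',[(41,269),(154,226)],.06,T)[:,:2])
E
python3 - <<'E'
import cv2
im=cv2.imread('pics/t3.png'); cv2.imwrite('pics/tubc.png',cv2.resize(im[205:335,430:520],None,fx=4.5,fy=4.5,interpolation=cv2.INTER_CUBIC))
E
```

```text
mat [[0.3167, -0.0775], [0.3466, 0.0357], [0.4896, -0.002], [0.4585, -0.1166]] [ 0.40283431 -0.04010022]
-15.093374724557883
nose [[ 0.34314332 -0.07701629]
 [ 0.36283173  0.00619033]] [ 0.35298753 -0.03541298]
-13.312515300837745 0.08550423991550113
handle [[0.4381, -0.0691], [0.4431, -0.0462], [0.4652, -0.0503], [0.4603, -0.0728]] [ 0.45167865 -0.05956762]
-13.752775095753682 0.10160406003328389
[ 0.46279736 -0.30650571]
[[ 0.34970556 -0.36474418]
 [ 0.34291499 -0.22884157]]
```

View pics/tubc.png

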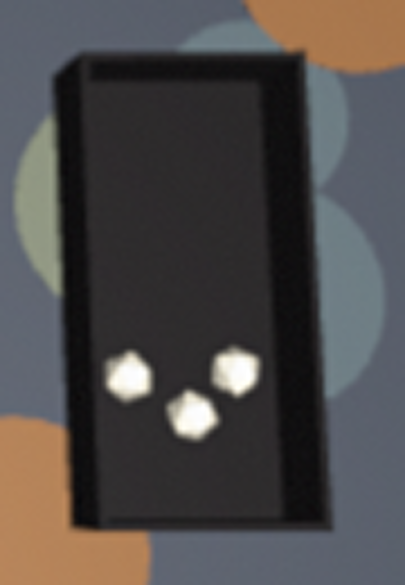

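{"method": "step_arm", "body": {"commands": [[-0.2,0.06,0.2,0,0,-0.009],[-0.404,0.129,0.4,0,0,-0.009],[-0.404,0.129,0.5,0,0,-0.009],[-0.404,0.129,0.58,0,0,-0.009],[-0.404,0.129,0.58,0,0,-0.009],[-0.404,0.129,0.58,0,0,-0.009],[-0.404,0.129,0.58,0,0,-0.009]]}}

```text
time_s: 20.67
tcp_pos: [0.4518, -0.0599, 0.1612]
tool_rot: [-180.0, -0.0, 166.4]
wrist_force: [-0.0, -0.5, -0.3]
width: 0.0597
finger_force: 0.0
```

```bash
python3 - <<'E'
from h import *
im,T=shot('wrist','w6'); print(T[:3,3])
h=p2w('top',[(497.5,216.5),(503.3,322.3)],.06)[:,:2]; b=p2w('top',[(442.2,221.7),(446.7,322)],0)[:,:2]; print(h,b)
f=p2w('top',[(430+95/4.5,205+520/4.5),(430+285/4.5,205+518/4.5),(430+262/4.5,205+80/4.5)],.004)[:,:2];print(f)
print('dice',p2w('top',[(430+127/4.5,205+375/4.5),(430+236/4.5,205+370/4.5),(430+192/4.5,205+413/4.5)],.0135)[:,:2])
E
```

```text
[ 0.45183602 -0.05991035  0.16120775]
[[ 0.57658742 -0.36589919]
 [ 0.35096852 -0.3664886 ]] [[ 0.57680315 -0.26049652]
 [ 0.34941177 -0.26306192]]
[[ 0.35272379 -0.27195392]
 [ 0.35414357 -0.36517673]
 [ 0.57365426 -0.36439738]]
dice [[ 0.42353395 -0.28779305]
 [ 0.42619097 -0.34141832]
 [ 0.40504113 -0.31892269]]
```

View pics/w6.png

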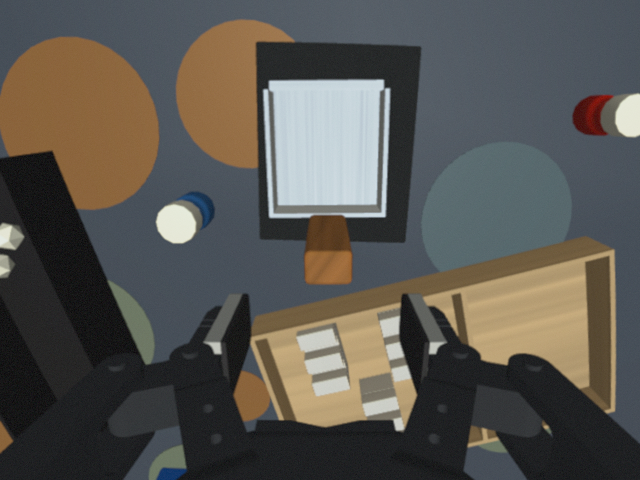

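The wrist view shows the scoop square to the tool. Its handle top is at about (305–352, 251–283), and the rear wall runs from (269,216) to (387,216).

```bash
python3 - <<'E'
from h import *
T=np.load('pics/w6.npy')
h=p2w('wrist',[(305,252),(352,252),(353,283),(306,283)],.113,T)[:,:2];print(h.round(4).tolist(),h.mean(0))
r=p2w('wrist',[(269,217),(387,217)],.033,T)[:,:2];d=r[1]-r[0];print(r,np.degrees(np.arctan2(-d[0],d[1])),np.linalg.norm(d))
n=p2w('wrist',[(269,81),(383,81)],.003,T)[:,:2];d=n[1]-n[0];print(n.mean(0),np.degrees(np.arctan2(-d[0],d[1])),np.linalg.norm(d))
m=p2w('wrist',[(257,42),(420,46),(405,242),(260,240)],.003,T)[:,:2];print('mat',m.mean(0),m.round(4).tolist())
E
```

```text
[[0.4417, -0.069], [0.4475, -0.0451], [0.4648, -0.0484], [0.4589, -0.0729]] [ 0.45322046 -0.0588507 ]
[[ 0.43631428 -0.09859031]
 [ 0.45647748 -0.01582346]] -13.691390594646734 0.08518747056719442
[ 0.35378712 -0.03612663] -13.71471172741903 0.08333948979426926
mat [ 0.40286687 -0.04061948] [[0.3162, -0.0778], [0.3462, 0.0352], [0.4894, -0.0025], [0.4597, -0.1174]]
```

{"method": "step_arm", "body": {"commands": [[-0.005,0.005,0.1,0,0,0],[-0.005,0.005,0.25,0,0,0],[-0.005,0.005,0.36,0,0,0],[-0.005,0.005,0.42,0,0,0],[-0.005,0.005,0.44,0,0,0],[-0.005,0.005,0.44,0,0,0],[-0.005,0.005,0.44,0,0,0]]}}

```text
time_s: 21.3
tcp_pos: [0.4541, -0.0595, 0.0744]
tool_rot: [180.0, 0.2, 166.4]
wrist_force: [0.2, -0.3, -0.1]
width: 0.0595
finger_force: 0.0
```

{"method": "step_arm", "body": {"commands": [[0,0,0,0,0,0],[0,0,0,0,0,0],[0,0,0,0,0,0],[0,0,0,0,0,0],[0,0,0,0,0,0],[0,0,0,0,0,0]], "jaw": 1, "grip_force": 70}}

```text
time_s: 21.8
tcp_pos: [0.4538, -0.0594, 0.0739]
tool_rot: [180.0, 0.1, 166.4]
wrist_force: [-0.4, 0.3, 6.6]
width: 0.0251
finger_force: 68.7
```

{"method": "step_arm", "body": {"commands": [[0,0,-0.05,0,0,0],[0,0,-0.12,0,0,0],[0,0,-0.25,0,0,0],[0,0,-0.4,0,0,0],[0,0,-0.5,0,0,0],[0,0,-0.5,0,0,0],[0,0,-0.5,0,0,0]]}}

```text
time_s: 22.38
tcp_pos: [0.4535, -0.0594, 0.1734]
tool_rot: [180.0, 0.1, 166.4]
wrist_force: [-0.3, -0.2, -3.1]
width: 0.0253
finger_force: 69.1
```

```bash
python3 - <<'E'
from h import *
print(pose()); print(rel([.552,-.314,.19],180))
E
```

```text
[[-9.71818276e-01  2.35719938e-01  2.31266398e-03  4.53461771e-01]
 [ 2.35719719e-01  9.71821011e-01 -3.70402349e-04 -5.94038663e-02]
 [-2.33480667e-03  1.85176733e-04 -9.99997257e-01  1.73387656e-01]
 [ 0.00000000e+00  0.00000000e+00  0.00000000e+00  1.00000000e+00]]
[-0.7791, -1.121, -0.0815, -0.0, 0.0004, -0.0379]
```

{"method": "step_arm", "body": {"commands": [[-0.12,-0.17,-0.04,0,0,0],[-0.24,-0.35,-0.04,0,0,0],[-0.33,-0.48,-0.04,0,0,0],[-0.39,-0.56,-0.04,0,0,0],[-0.39,-0.56,-0.04,0,0,0]]}}

```text
time_s: 22.8
tcp_pos: [0.5025, -0.19, 0.178]
tool_rot: [-179.9, -0.1, 166.1]
wrist_force: [0.3, 0.0, -2.3]
width: 0.0254
finger_force: 69.5
```

{"method": "step_arm", "body": {"commands": [[-0.12,-0.17,-0.04,0,0,-0.038],[-0.24,-0.35,-0.04,0,0,-0.038],[-0.33,-0.48,-0.04,0,0,-0.038],[-0.39,-0.56,-0.04,0,0,-0.038],[-0.39,-0.56,-0.04,0,0,-0.038],[-0.39,-0.56,-0.04,0,0,-0.038],[-0.39,-0.56,-0.04,0,0,-0.038]]}}

```text
time_s: 23.38
tcp_pos: [0.5505, -0.3123, 0.1867]
tool_rot: [179.8, -0.2, -179.9]
wrist_force: [-0.1, 0.9, -1.5]
width: 0.0252
finger_force: 69.8
```

```bash
python3 - <<'E'
from h import *
im,T=shot('wrist','w7'); print(T)
E
```

```text
[[-0.99999272 -0.00131591 -0.00358061  0.55046548]
 [-0.00132533  0.99999566  0.00262958 -0.31226306]
 [ 0.00357714  0.0026343  -0.99999013  0.1867304 ]
 [ 0.          0.          0.          1.        ]]
```

View pics/w7.png

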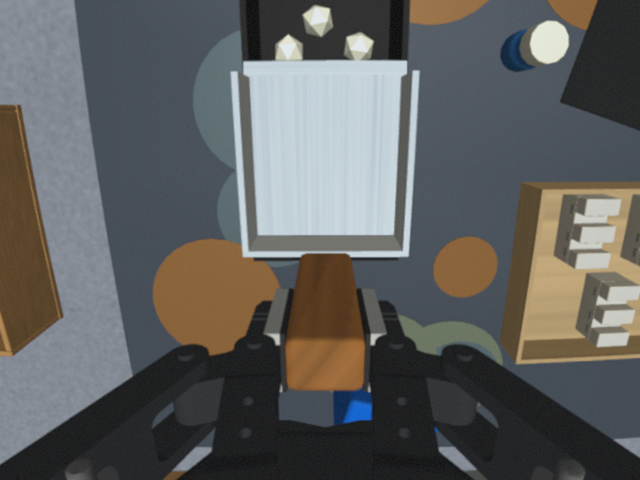

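The scoop is gripped squarely above the tub. The tub's rim edges are at columns 243 and 409 at row 10, and the three dice at (318,20), (289,47) and (358,46) lie ahead of the nose.

```bash
python3 - <<'E'
from h import *
T=np.load('pics/w7.npy'); im=cv2.imread('pics/w7.png').astype(int)
for v in (10,40): print(v,im[v,236:262].sum(1).tolist(),im[v,392:418].sum(1).tolist())
for z in(.06,):print(p2w('wrist',[(243,10),(409,10),(243,45),(409,45)],z,T)[:,:2].round(4).tolist())
print('dice',p2w('wrist',[(318,20),(289,47),(358,46)],.0135,T)[:,:2].round(4).tolist())
print('nose',p2w('wrist',[(244,73),(407,73)],.117,T)[:,:2].round(4).tolist(),p2w('wrist',[(244,62),(407,62)],.117,T)[:,:2].round(4).tolist())
E
```

```text
10 [261, 266, 260, 217, 165, 146, 134, 137, 128, 107, 77, 69, 69, 66, 49, 51, 72, 65, 49, 32, 64, 51, 93, 108, 144, 142] [76, 40, 46, 62, 50, 54, 58, 52, 42, 55, 68, 101, 148, 138, 145, 147, 152, 221, 333, 349, 351, 353, 349, 350, 348, 344]
40 [340, 338, 341, 339, 317, 205, 141, 131, 143, 144, 119, 107, 87, 72, 62, 52, 67, 59, 53, 50, 74, 55, 54, 79, 117, 135] [67, 58, 63, 60, 54, 77, 76, 58, 73, 63, 102, 134, 142, 146, 151, 154, 213, 266, 286, 281, 288, 281, 284, 285, 279, 288]
[[0.4086, -0.3645], [0.4086, -0.2597], [0.4294, -0.3654], [0.4294, -0.2587]]
dice [[0.4044, -0.3178], [0.4232, -0.3397], [0.4225, -0.2878]]
nose [[0.4526, -0.3545], [0.4526, -0.2706]] [[0.4473, -0.3542], [0.4473, -0.2709]]
```

{"method": "step_arm", "body": {"commands": [[-0.018,-0.004,0.1,0,0,0],[-0.018,-0.004,0.25,0,0,0],[-0.018,-0.004,0.4,0,0,0],[-0.018,-0.004,0.48,0,0,0],[-0.018,-0.004,0.52,0,0,0],[-0.018,-0.004,0.53,0,0,0],[-0.018,-0.004,0.53,0,0,0],[-0.018,-0.004,0.53,0,0,0]]}}

```text
time_s: 24.1
tcp_pos: [0.5562, -0.3146, 0.0845]
tool_rot: [-179.9, 0.1, -179.9]
wrist_force: [0.6, 0.8, -1.6]
width: 0.0254
finger_force: 69.8
```

{"method": "step_arm", "body": {"commands": [[0,0,0.008,0,0,0],[0,0,0.014,0,0,0],[0,0,0.018,0,0,0],[0,0,0.022,0,0,0],[0,0,0.022,0,0,0],[0,0,0.022,0,0,0]]}}

```text
time_s: 24.6
tcp_pos: [0.5551, -0.3146, 0.0783]
tool_rot: [180.0, -0.0, -180.0]
wrist_force: [0.8, 0.1, -1.4]
width: 0.0252
finger_force: 69.8
```

{"method": "step_arm", "body": {"commands": [[0,0,0.004,0,0,0],[0,0,0.008,0,0,0],[0,0,0.012,0,0,0],[0,0,0.015,0,0,0],[0,0,0.015,0,0,0]]}}

```text
time_s: 25.02
tcp_pos: [0.5551, -0.3145, 0.0751]
tool_rot: [180.0, -0.0, -180.0]
wrist_force: [0.1, -0.9, -1.2]
width: 0.025
finger_force: 69.8
```

{"method": "step_arm", "body": {"commands": [[0,0,0.003,0,0,0],[0,0,0.005,0,0,0],[0,0,0.007,0,0,0],[0,0,0.007,0,0,0]]}}

```text
time_s: 25.35
tcp_pos: [0.5553, -0.3145, 0.0749]
tool_rot: [-180.0, 0.0, -179.9]
wrist_force: [-2.3, 2.2, 5.2]
width: 0.0251
finger_force: 70.6
```

{"method": "step_arm", "body": {"commands": [[0.04,0,-0.003,0,0,0],[0.08,0,-0.003,0,0,0],[0.12,0,-0.003,0,0,0],[0.16,0,-0.003,0,0,0],[0.2,0,-0.003,0,0,0],[0.24,0,-0.003,0,0,0],[0.28,0,-0.003,0,0,0],[0.32,0,-0.003,0,0,0]]}}

```text
time_s: 26.02
tcp_pos: [0.4908, -0.3148, 0.0749]
tool_rot: [-180.0, 0.1, -180.0]
wrist_force: [2.0, 0.5, 3.4]
width: 0.025
finger_force: 70.5
```

{"method": "step_arm", "body": {"commands": [[0.025,0,0,0,0,0],[0.05,0,0,0,0,0],[0.075,0,0,0,0,0],[0.1,0,0,0,0,0],[0.125,0,0,0,0,0],[0.14,0,0,0,0,0],[0.14,0,0,0,0,0]]}}

```text
time_s: 26.6
tcp_pos: [0.4651, -0.3147, 0.0754]
tool_rot: [-180.0, 0.3, -180.0]
wrist_force: [7.9, 1.5, 3.1]
width: 0.025
finger_force: 70.2
```

```bash
python3 - <<'E'
from h import *
im,T=shot('wrist','w8'); print(T)
E
```

```text
[[-9.99986028e-01 -3.44940703e-04  5.27499810e-03  4.65095389e-01]
 [-3.45103298e-04  9.99999940e-01 -2.99135516e-05 -3.14743940e-01]
 [-5.27498747e-03 -3.17335529e-05 -9.99986087e-01  7.54235290e-02]
 [ 0.00000000e+00  0.00000000e+00  0.00000000e+00  1.00000000e+00]]
```

View pics/w8.png

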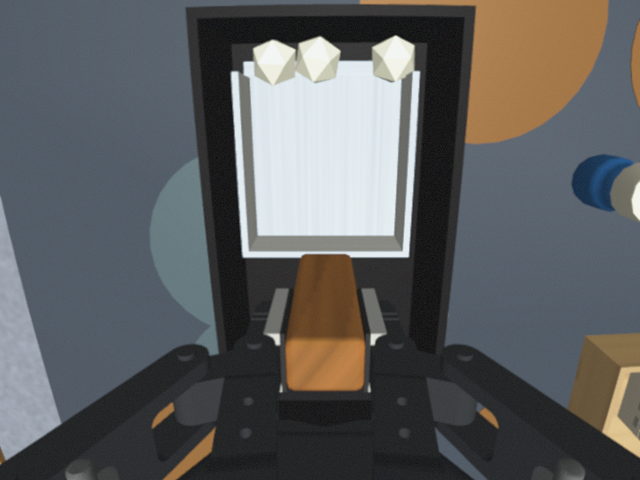

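The three dice at (273,61), (318,60) and (394,59) now sit on the lip against the tub's end wall, with the nose about 7 mm short of it.

{"method": "step_arm", "body": {"commands": [[0.01,0,0,0,0,0],[0.02,0,0,0,0,0],[0.028,0,0,0,0,0],[0.034,0,0,0,0,0],[0.034,0,0,0,0,0]]}}

```text
time_s: 27.07
tcp_pos: [0.4629, -0.3149, 0.0771]
tool_rot: [-180.0, 0.8, -179.9]
wrist_force: [14.9, 2.5, 4.8]
width: 0.0254
finger_force: 70.5
```

```bash
python3 - <<'E'
from h import *
im,T=shot('wrist','w9'); print(T)
cv2.imwrite('pics/w9c.png',cv2.resize(im[0:270,180:480],None,fx=2,fy=2))
E
```

```text
[[-9.99893834e-01 -1.10351974e-03  1.45294094e-02  4.62927907e-01]
 [-1.10866575e-03  9.99999326e-01 -3.46129180e-04 -3.14942559e-01]
 [-1.45290177e-02 -3.62200691e-04 -9.99894383e-01  7.70716108e-02]
 [ 0.00000000e+00  0.00000000e+00  0.00000000e+00  1.00000000e+00]]
```

View pics/w9c.png

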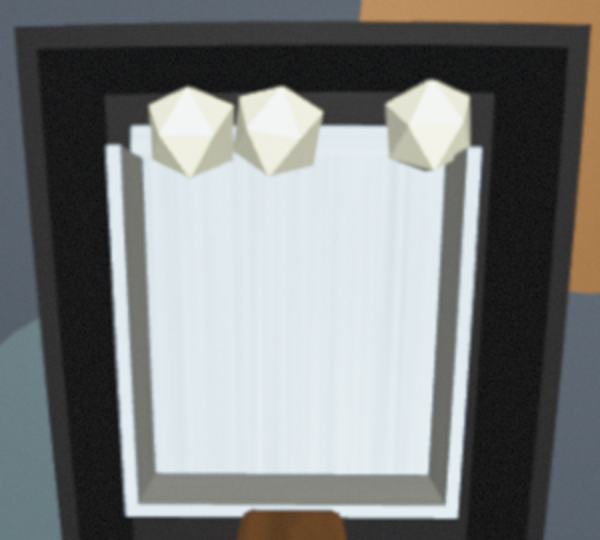

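The right-hand die looks caught on the front end of the side wall. I'll back off a little, shift the scoop +y, and push again.

{"method": "step_arm", "body": {"commands": [[-0.03,0,0,0,0,0],[-0.06,0,0,0,0,0],[-0.08,0.01,0,0,0,0],[-0.08,0.024,0,0,0,0],[-0.08,0.024,0,0,0,0]]}}

```text
time_s: 27.53
tcp_pos: [0.4693, -0.3116, 0.0749]
tool_rot: [-179.7, -0.4, 179.9]
wrist_force: [-4.3, -3.9, 10.3]
width: 0.0251
finger_force: 71.3
```

{"method": "step_arm", "body": {"commands": [[0.02,0,0,0,0,0],[0.04,0,0,0,0,0],[0.06,0,0,0,0,0],[0.075,0,0,0,0,0],[0.09,0,0,0,0,0],[0.09,0,0,0,0,0]]}}

```text
time_s: 28.03
tcp_pos: [0.4564, -0.3091, 0.075]
tool_rot: [179.9, 0.3, -179.9]
wrist_force: [13.1, 4.3, 7.1]
width: 0.0255
finger_force: 71.3
```

```bash
python3 - <<'E'
from h import *
im,T=shot('wrist','w10'); print(T)
cv2.imwrite('pics/w10c.png',cv2.resize(im[0:270,180:480],None,fx=2,fy=2))
E
```

```text
[[-0.99998726 -0.00139367  0.00485114  0.45635305]
 [-0.0013864   0.99999791  0.0015011  -0.30912473]
 [-0.00485322  0.00149436 -0.99998711  0.07501443]
 [ 0.          0.          0.          1.        ]]
```

View pics/w10c.png

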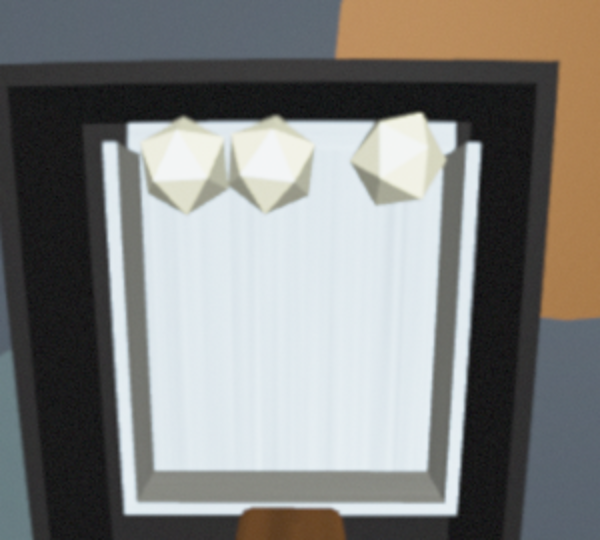

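The nose is flush with the end wall and all three dice are inside the pan. Next I tip the nose up so they run to the rear wall.

{"method": "step_arm", "body": {"commands": [[-0.015,0,-0.01,0,0,0],[-0.039,0,-0.03,0,0.0139,0],[-0.063,0,-0.035,0,0.0278,0],[-0.091,0,-0.04,0,0.0472,0],[-0.112,0,-0.045,0,0.0694,0],[-0.112,0,-0.045,0,0.0694,0],[-0.112,0,-0.045,0,0.0694,0],[-0.112,0,-0.045,0,0.0694,0]]}}

```text
time_s: 28.75
tcp_pos: [0.4749, -0.3092, 0.0814]
tool_rot: [179.9, -25.2, -179.9]
wrist_force: [0.1, 0.0, -2.1]
width: 0.0254
finger_force: 69.7
```

```bash
python3 - <<'E'
from h import *
im,T=shot('wrist','w11'); print(T,readout.read_state()['joints'])
g=im.min(2); hsv=cv2.cvtColor(im,cv2.COLOR_BGR2HSV)
# dice: cream (b lower than r)
m=((im[:,:,2].astype(int)-im[:,:,0]>8)&(g>150)).astype(np.uint8); m=cv2.morphologyEx(m,cv2.MORPH_OPEN,np.ones((3,3)))
n,l,s,ce=cv2.connectedComponentsWithStats(m)
for k in range(1,n):
  if s[k,4]>150: print(s[k].tolist(),ce[k].round(1))
E
```

```text
[[-0.90452565 -0.00107285 -0.42641787  0.47492482]
 [-0.00190887  0.999997    0.00153318 -0.3091516 ]
 [ 0.42641495  0.00220078 -0.90452499  0.08138448]
 [ 0.          0.          0.          1.        ]] [-27.16549065  45.27788666  23.76045978  91.10584039 -11.13124605
 -24.96028624]
[311, 145, 38, 35, 957] [328.9 162.4]
[262, 150, 38, 36, 877] [282.1 170.3]
[342, 167, 40, 28, 523] [360.3 177.9]
[584, 179, 48, 50, 1901] [607.1 203.3]
[359, 190, 18, 15, 157] [368.3 196.9]
```

{"method": "step_arm", "body": {"commands": [[0,0,0,0,0,0],[0,0,0,0,0,0],[0.03,0,-0.06,0,0,0],[0.08,0,-0.17,0,0,0],[0.14,0,-0.3,0,0,0],[0.21,0,-0.45,0,0,0],[0.25,0,-0.54,0,0,0],[0.25,0,-0.54,0,0,0]]}}

```text
time_s: 29.47
tcp_pos: [0.478, -0.3111, 0.21]
tool_rot: [-179.6, -24.4, 179.8]
wrist_force: [1.4, 0.2, -0.4]
width: 0.0255
finger_force: 69.9
```

```bash
python3 - <<'E'
from h import *
im,T=shot('wrist','w12'); print(T[:3,3])
m=((im[:,:,2].astype(int)-im[:,:,0]>8)&(im.min(2)>150)).astype(np.uint8); m=cv2.morphologyEx(m,cv2.MORPH_OPEN,np.ones((3,3)))
n,l,s,ce=cv2.connectedComponentsWithStats(m)
for k in range(1,n):
  if s[k,4]>150: print(s[k].tolist(),ce[k].round(1))
print(rel([.475,-.309,.2],180,12))
print(rel([.555,-.2,.21],180,12)); print(rel([.6,-.1,.21],180,12)); print(rel([.65,.09,.21],181,12))
E
```

```text
[ 0.47795102 -0.31110078  0.210032  ]
[313, 198, 70, 47, 1196] [349.9 220. ]
[278, 214, 19, 13, 154] [285.2 218.4]
[490, 214, 31, 32, 764] [505.5 229.5]
[280, 230, 20, 19, 227] [287.8 238.7]
[-0.0027, 0.0089, 0.0379, -0.0006, -0.0347, -0.0002]
[-0.3449, 0.5538, -0.1755, -0.0006, -0.0347, -0.0002]
[-0.5487, 1.0538, -0.2708, -0.0006, -0.0347, -0.0002]
[-0.7743, 2.0038, -0.3781, -0.0003, -0.0347, -0.003]
```

View pics/w12.png

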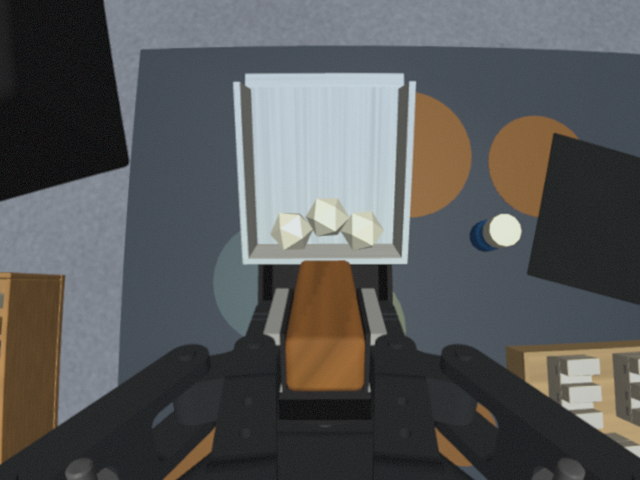

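All three dice, at (291,230), (328,215) and (363,230), rest at the rear of the pan. I'm moving to the small bay.

{"method": "step_arm", "body": {"commands": [[-0.04,0.06,-0.02,0,-0.004,0],[-0.11,0.18,-0.06,0,-0.012,0],[-0.19,0.31,-0.1,0,-0.02,0],[-0.27,0.43,-0.14,0,-0.028,0],[-0.345,0.554,-0.175,0,-0.035,0]]}}

```text
time_s: 29.93
tcp_pos: [0.5542, -0.1968, 0.2039]
tool_rot: [179.9, -12.3, -179.9]
wrist_force: [0.6, -1.0, -1.0]
width: 0.0251
finger_force: 69.8
```

{"method": "step_arm", "body": {"commands": [[-0.04,0.13,-0.01,0,0,0],[-0.08,0.26,-0.02,0,0,0],[-0.12,0.39,-0.03,0,0,0],[-0.16,0.53,-0.035,0,0,0],[-0.22,0.725,-0.047,0,0,0]]}}

```text
time_s: 30.35
tcp_pos: [0.5978, -0.0534, 0.2034]
tool_rot: [-180.0, -12.5, 179.9]
wrist_force: [1.8, -0.6, -0.9]
width: 0.0252
finger_force: 69.8
```

{"method": "step_arm", "body": {"commands": [[-0.05,0.15,-0.01,0,0,0],[-0.1,0.29,-0.02,0,0,0],[-0.15,0.43,-0.03,0,0,0],[-0.19,0.56,-0.04,0,0,-0.003],[-0.22,0.65,-0.047,0,0,-0.003],[-0.245,0.725,-0.052,0,0,-0.003],[-0.245,0.725,-0.052,0,0,-0.003],[-0.245,0.725,-0.052,0,0,-0.003]]}}

```text
time_s: 31.02
tcp_pos: [0.6482, 0.0928, 0.2026]
tool_rot: [179.8, -12.6, -178.7]
wrist_force: [0.2, -0.3, -2.7]
width: 0.0255
finger_force: 69.8
```

```bash
cat > pour.py <<'E'
from h import *
def cream(name):
    im,T=shot('wrist',name)
    m=((im[:,:,2].astype(int)-im[:,:,0]>8)&(im.min(2)>150)).astype(np.uint8); m=cv2.morphologyEx(m,cv2.MORPH_OPEN,np.ones((3,3)))
    n,l,s,ce=cv2.connectedComponentsWithStats(m)
    for k in range(1,n):
        if s[k,4]>150: print(s[k].tolist(),ce[k].round(1))
    return im,T
def nose(px,pz,y,th,yaw):  # TCP for nose at px,pz with tilt th
    t=np.radians(th); return [px+.104*np.cos(t)+.071*np.sin(t), y, pz-.104*np.sin(t)+.071*np.cos(t)]
E
python3 - <<'E'
from pour import *
im,T=cream('w13'); print(T[:3,3])
for px,pz,th in((.59,.06,0),(.59,.03,-8),(.60,.014,-16),(.60,.012,-24),(.6,.012,-32)):
    p=nose(px,pz,.091,th,181); print(np.round(p,3),rel(p,181.1,th))
# kit small bay edges check in this image: project expected bay corners
print(w2p('wrist',[[.5265,.035,.036],[.5265,.147,.036],[.5225,.15,.036]],T).round(0).tolist())
E
```

```text
[311, 200, 35, 32, 558] [326.8 213.2]
[268, 211, 33, 32, 520] [285.6 224.1]
[349, 211, 33, 31, 524] [363.8 223.9]
[0.64816583 0.09275049 0.20255154]
[0.694 0.091 0.131] [-0.3016, -0.009, 0.302, 0.0006, -0.0348, 0.0002]
[0.683 0.091 0.115] [-0.266, -0.0082, 0.3929, 0.001, -0.057, 0.0002]
[0.68  0.091 0.111] [-0.257, -0.008, 0.4147, 0.0014, -0.0792, 0.0002]
[0.666 0.091 0.119] [-0.1784, -0.0064, 0.39, 0.0019, -0.1015, 0.0002]
[0.651 0.091 0.127] [-0.0937, -0.0047, 0.367, 0.0023, -0.1237, 0.0003]
[[258.0, 106.0], [394.0, 109.0], [398.0, 105.0]]
```

{"method": "step_arm", "body": {"commands": [[-0.14,-0.005,0.15,0,-0.017,0],[-0.277,-0.009,0.307,0,-0.0348,0],[-0.277,-0.009,0.307,0,-0.0348,0],[-0.24,-0.008,0.388,0.001,-0.057,0],[-0.24,-0.008,0.388,0.001,-0.057,0],[-0.18,-0.008,0.411,0.001,-0.0792,0],[-0.18,-0.008,0.411,0.001,-0.0792,0],[-0.18,-0.008,0.411,0.001,-0.0792,0]]}}

```text
time_s: 31.73
tcp_pos: [0.6591, 0.0882, 0.1129]
tool_rot: [-179.8, 15.6, -178.9]
wrist_force: [-0.5, -1.1, -2.5]
width: 0.0254
finger_force: 69.7
```

```bash
python3 - <<'E'
from pour import *
im,T=cream('w14'); print(T[:3,3],readout.read_state()['tool_rot'])
for px,pz,th in((.585,.012,-24),(.585,.012,-32),(.585,.014,-38)):
    p=nose(px,pz,.091,th,181); print(np.round(p,3),rel(p,181.1,th))
E
```

```text
[305, 87, 22, 16, 219] [316.2  95.3]
[295, 103, 15, 20, 184] [302.  113.9]
[314, 105, 20, 20, 248] [324.9 117.1]
[350, 109, 39, 41, 1157] [370.2 129.3]
[269, 130, 34, 36, 661] [286.4 145.4]
[0.65912706 0.08816271 0.11286376] [-179.83901915   15.86976272 -178.94528077]
[0.651 0.091 0.119] [0.0507, 0.0126, -0.0348, 0.0008, -0.0226, -0.0003]
[0.636 0.091 0.127] [0.1143, 0.0139, -0.0953, 0.0012, -0.0448, -0.0003]
[0.623 0.091 0.134] [0.1645, 0.0149, -0.1442, 0.0015, -0.0615, -0.0003]
```

{"method": "step_arm", "body": {"commands": [[0,0,0,0,0,0],[0,0,0,0,0,0],[0.05,0.012,-0.035,0,-0.0226,0],[0.05,0.012,-0.035,0,-0.0226,0],[0.05,0.012,-0.035,0,-0.0226,0],[0.05,0.012,-0.035,0,-0.0226,0],[0.114,0.014,-0.095,0.001,-0.0448,0],[0.114,0.014,-0.095,0.001,-0.0448,0]]}}

```text
time_s: 32.45
tcp_pos: [0.6364, 0.0919, 0.1254]
tool_rot: [-179.4, 32.0, -178.7]
wrist_force: [-2.9, -1.2, -5.5]
width: 0.0251
finger_force: 70.0
```

```bash
python3 - <<'E'
from pour import *
im,T=cream('w15'); print(T[:3,3],readout.read_state()['tool_rot'],w2p('wrist',[[.585,.05,.012],[.585,.13,.012]],T).round(0).tolist())
for th in (0,12): print(rel([.60,.091,.25],181.1,th))
E
```

```text
[300, 0, 18, 22, 203] [307.2  12.1]
[323, 0, 19, 21, 238] [332.4  10.3]
[348, 0, 40, 22, 685] [368.3  11.5]
[347, 25, 19, 20, 205] [355.7  35.2]
[371, 24, 17, 20, 182] [380.   34.2]
[230, 34, 37, 39, 762] [249.8  50.8]
[0.63641294 0.09191861 0.12542525] [-179.39636018   32.00118658 -178.72622712] [[248.0, 60.0], [405.0, 63.0]]
[-0.1768, -0.0077, -0.6233, -0.0015, 0.0889, 0.0]
[-0.1768, -0.0077, -0.6233, -0.0021, 0.1222, 0.0]
```

{"method": "step_arm", "body": {"commands": [[0,0,0,0,0,0],[-0.05,0,-0.08,0,0,0],[-0.13,0,-0.21,0,0,0],[-0.21,0,-0.34,0,0,0],[-0.265,0,-0.42,0,0,0],[-0.265,0,-0.42,0,0,0],[-0.265,0,-0.42,0,0,0]]}}

```text
time_s: 33.08
tcp_pos: [0.6435, 0.0938, 0.2328]
tool_rot: [-179.6, 32.7, -178.9]
wrist_force: [0.1, 0.5, -2.9]
width: 0.0255
finger_force: 70.0
```

```bash
python3 - <<'E'
from pour import *
im,T=cream('w16'); print(T[:3,3],readout.read_state()['tool_rot'])
q=w2p('wrist',[[.585,.05,.1],[.585,.13,.1]],T).round(0).tolist();print('nose',q)
t,_=shot('top','t16')
m=(t.min(2)>170).astype(np.uint8)
n,l,s,ce=cv2.connectedComponentsWithStats(m)
for k in range(1,n):
  if s[k,4]>12 and 255<ce[k][0]<400 and 165<ce[k][1]<250 or(s[k,4]>12 and 440<ce[k][0]<510 and 210<ce[k][1]<330): print(s[k].tolist(),ce[k].round(1),p2w('top',[ce[k]],.0135)[0].round(3))
print(rel([.52,.0,.25],166,0),rel([.452,-.053,.25],165,0))
a=cv2.resize(im,(400,300));b=cv2.resize(t[160:340,250:520],(400,267));cv2.imwrite('pics/c16.png',np.vstack([a,b]))
E
```

```text
[137, 270, 74, 85, 1099] [172.4 326. ]
[527, 335, 36, 22, 403] [542.2 346.2]
[280, 391, 78, 35, 1833] [316.7 406.6]
[0.64354439 0.09380742 0.23280938] [-179.50845254   32.41177463 -178.81637245]
nose [[247.0, 28.0], [399.0, 31.0]]
[345, 178, 14, 6, 83] [351.4 180.5] [ 0.671 -0.051  0.014]
[286, 180, 18, 22, 274] [295.4 192. ] [0.643 0.078 0.014]
[273, 185, 8, 13, 22] [276.6 189.7] [0.649 0.121 0.014]
[345, 185, 15, 20, 259] [351.5 194.3] [ 0.638 -0.052  0.014]
[274, 199, 6, 21, 63] [276.4 208.1] [0.605 0.121 0.014]
[332, 210, 14, 28, 366] [338.5 223.1] [ 0.571 -0.022  0.014]
[362, 211, 15, 27, 375] [368.6 224.1] [ 0.568 -0.09   0.014]
[302, 213, 9, 9, 61] [305.4 217.4] [0.584 0.054 0.014]
[271, 219, 12, 62, 125] [275.6 249.9] [0.509 0.121 0.014]
[279, 222, 6, 8, 37] [281.5 225.5] [0.565 0.108 0.014]
[286, 225, 9, 10, 62] [290.3 229. ] [0.557 0.088 0.014]
[0.4563, -0.4573, -0.4166, 0.0104, 0.0891, 0.0407] [0.7486, -0.7167, -0.5983, 0.0112, 0.0891, 0.0434]
```

Three dice are in the small bay at (0.584,0.054), (0.565,0.108) and (0.557,0.088). The tub and pan are empty, so I'm returning the scoop.

{"method": "step_arm", "body": {"commands": [[0.1,-0.1,-0.1,0.002,0.018,0.008],[0.2,-0.2,-0.2,0.004,0.036,0.016],[0.3,-0.3,-0.28,0.006,0.054,0.025],[0.38,-0.38,-0.35,0.008,0.072,0.033],[0.456,-0.457,-0.417,0.0104,0.089,0.041],[0.456,-0.457,-0.417,0.0104,0.089,0.041],[0.456,-0.457,-0.417,0.0104,0.089,0.041]]}}

```text
time_s: 33.77
tcp_pos: [0.5205, -0.0008, 0.2484]
tool_rot: [180.0, 0.0, 165.8]
wrist_force: [-0.1, -0.5, -1.2]
width: 0.0252
finger_force: 70.0
```

```bash
python3 - <<'E'
from h import *
im,T=shot('wrist','w17'); print(T[:3,3],readout.read_state()['tool_rot'])
for nm in('w7','w17'):
    g=cv2.GaussianBlur(cv2.imread(f'pics/{nm}.png'),(3,3),0).mean(2)
    for c in(262,300,350,385):
        d=np.diff(g[:,c]); r=[(int(k),int(d[k])) for k in range(30,275) if abs(d[k])>18 and abs(d[k])==max(abs(d[max(0,k-3):k+4]))]
        print(nm,c,r)
# model projection in level tool: grip offset .0709 -> underside; handle axis at TCP
I=np.eye(4)
def prj(th,dz,dx=0):
    t=np.radians(th); P=[]
    for x,z in((-.054,.0005),(.042,.030),(.039,.030)):
        X=50e-3-x; Z=.0709-z   # tool x = -scoop x ; tool z down
        # rotate about grip centre (tool z=-.0187)
        zz=Z+.0187; P.append([X*np.cos(t)-zz*np.sin(t)+dx,0,X*np.sin(t)+zz*np.cos(t)-.0187+dz])
    return w2p('wrist',P,I)[:,1].round(1)
for th in(-3,0,3): print(th,prj(th,0),prj(th,.003))
print(rel([.4511,-.0534,.2],165,0),rel([.4511,-.0534,.085],165,0))
E
```

```text
[ 0.52045142 -0.00076217  0.24839261] [1.79932176e+02 5.91649430e-02 1.65906996e+02]
w7 262 [(60, 52), (234, -35), (250, 34), (256, -57)]
w7 300 [(41, 34), (234, -38), (250, 32), (256, -51)]
w7 350 [(35, 48), (49, -23), (59, 38), (234, -41), (250, 33), (256, -49)]
w7 385 [(59, 54), (234, -40), (250, 35), (256, -64)]
w17 262 [(72, 54), (243, -37), (257, 32), (272, -31)]
w17 300 [(72, 56), (243, -33), (257, 32), (263, -32)]
w17 350 [(72, 43), (243, -38), (257, 35), (263, -32)]
w17 385 [(72, 43), (243, -32), (257, 36), (263, -19)]
-3 [ 47.6 250.8 245.2] [ 48.6 248.9 243.3]
0 [ 59.  256.3 250.7] [ 59.8 254.3 248.7]
3 [ 70.1 261.9 256.2] [ 70.8 259.8 254.2]
[0.2701, -0.3431, 0.242, 0.0002, 0.0002, 0.0025] [0.2707, -0.3438, 0.817, 0.0002, 0.0002, 0.0025]
```

The image rows show the scoop has pitched about 3.5° nose-down in the grip. I'll add 3.5° of nose-up tool tilt so it lands flat.

{"method": "step_arm", "body": {"commands": [[0.14,-0.17,0.12,0,0.005,0.001],[0.276,-0.343,0.24,0,0.0097,0.0025],[0.276,-0.343,0.35,0,0.0097,0.0025],[0.276,-0.343,0.5,0,0.0097,0.0025],[0.276,-0.343,0.65,0,0.0097,0.0025],[0.276,-0.343,0.75,0,0.0097,0.0025],[0.276,-0.343,0.8,0,0.0097,0.0025],[0.276,-0.343,0.8,0,0.0097,0.0025]]}}

```text
time_s: 34.48
tcp_pos: [0.4468, -0.0517, 0.0871]
tool_rot: [180.0, -3.7, 165.1]
wrist_force: [0.1, 0.8, -2.1]
width: 0.0253
finger_force: 69.8
```

{"method": "step_arm", "body": {"commands": [[0,0,0,0,0,0],[0,0,0,0,0,0]]}}

```text
time_s: 34.65
tcp_pos: [0.4501, -0.0524, 0.0908]
tool_rot: [179.9, -3.3, 165.1]
wrist_force: [-0.5, 0.5, -0.7]
width: 0.0249
finger_force: 69.9
```

```bash
python3 - <<'E'
from h import *
im,T=shot('wrist','w18'); print(T[:3,3],readout.read_state()['tool_rot'])
g=cv2.GaussianBlur(im,(3,3),0).mean(2)
d=np.diff(g[:,300]); print([(int(k),int(d[k])) for k in range(10,275) if abs(d[k])>15])
s=readout.read_state(); print((np.array([.450,-.0531,.079])-s['tcp_pos']).round(4), (T[:3,:3].T@(np.array([.450,-.0531,.0775])-s['tcp_pos'])/.2).round(4))
E
```

```text
[ 0.45013306 -0.05243335  0.09081604] [179.94189361  -3.24449439 165.08044052]
[(38, -18), (71, 46), (72, 58), (73, 37), (242, -25), (243, -34), (244, -20), (256, 17), (257, 32), (258, 28), (261, -25), (262, -38), (263, -44), (264, -29)]
[-0.0004 -0.0005 -0.0121] [-0.0024 -0.003   0.0682]
```

{"method": "step_arm", "body": {"commands": [[-0.001,-0.002,0.025,0,0,0],[-0.003,-0.003,0.05,0,0,0],[-0.004,-0.003,0.065,0,0,0],[-0.004,-0.003,0.073,0,0,0],[-0.004,-0.003,0.079,0,0,0],[-0.004,-0.003,0.079,0,0,0],[-0.004,-0.003,0.079,0,0,0]]}}

```text
time_s: 35.28
tcp_pos: [0.4491, -0.0535, 0.0743]
tool_rot: [180.0, -3.4, 165.0]
wrist_force: [-0.6, -0.4, -1.7]
width: 0.0253
finger_force: 70.3
```

{"method": "step_arm", "body": {"commands": [[0,0,0.003,0,0,0],[0,0,0.006,0,0,0],[0,0,0.006,0,0,0]]}}

```text
time_s: 35.53
tcp_pos: [0.4493, -0.0535, 0.0739]
tool_rot: [180.0, -3.4, 165.0]
wrist_force: [-0.5, -0.4, 3.8]
width: 0.0251
finger_force: 70.9
```

{"method": "step_arm", "body": {"commands": [[0,0,0,0,0,0],[0,0,0,0,0,0],[0,0,0,0,0,0],[0,0,0,0,0,0],[0,0,0,0,0,0]], "jaw": 0.3}}

```text
time_s: 35.95
tcp_pos: [0.449, -0.0534, 0.073]
tool_rot: [180.0, -3.4, 165.0]
wrist_force: [0.2, 0.5, -0.1]
width: 0.06
finger_force: 0.0
```

{"method": "step_arm", "body": {"commands": [[0,0,-0.1,0,0,0],[0,0,-0.25,0,0,0],[0,0,-0.4,0,0,0],[0,0,-0.6,0,0,0],[0.1,0,-0.8,0,0,0],[0.3,0,-0.95,0,0,0],[0.5,0,-1,0,0,0],[0.5,0,-1,0,0,0]]}}

```text
time_s: 36.62
tcp_pos: [0.3614, -0.0301, 0.282]
tool_rot: [179.9, -3.2, 165.0]
wrist_force: [-0.4, 0.2, 0.3]
width: 0.0601
finger_force: 0.0
```

```bash
python3 - <<'E'
from h import *
im,T=shot('wrist','w19'); t,_=shot('top','t19'); s,_=shot('scene','s19'); print(T[:3,3])
cv2.imwrite('pics/fin.png',np.vstack([np.hstack([cv2.resize(im,(400,300)),cv2.resize(s,(400,300))]),cv2.resize(t[130:340,240:520],(800,600))[:300]*0+cv2.resize(t[150:335,245:515],(800,300))]))
m=(t.min(2)>170).astype(np.uint8)
n,l,st,ce=cv2.connectedComponentsWithStats(m)
for k in range(1,n):
  if s is not None and st[k,4]>12 and 255<ce[k][0]<510 and 165<ce[k][1]<330: print(st[k].tolist(),p2w('top',[ce[k]],.0135)[0].round(3))
E
```

```text
[ 0.36135291 -0.03011925  0.28203583]
[345, 178, 14, 6, 81] [ 0.671 -0.051  0.014]
[345, 185, 14, 9, 120] [ 0.65  -0.052  0.014]
[345, 195, 14, 9, 123] [ 0.627 -0.051  0.014]
[332, 210, 14, 27, 328] [ 0.57  -0.022  0.014]
[362, 211, 14, 27, 344] [ 0.57  -0.09   0.014]
[302, 214, 9, 8, 55] [0.584 0.054 0.014]
[277, 221, 8, 9, 49] [0.567 0.11  0.014]
[287, 225, 8, 9, 51] [0.557 0.088 0.014]
[284, 246, 27, 167, 1882] [0.338 0.071 0.014]
[249, 281, 14, 13, 136] [0.424 0.164 0.014]
```

View pics/fin.png

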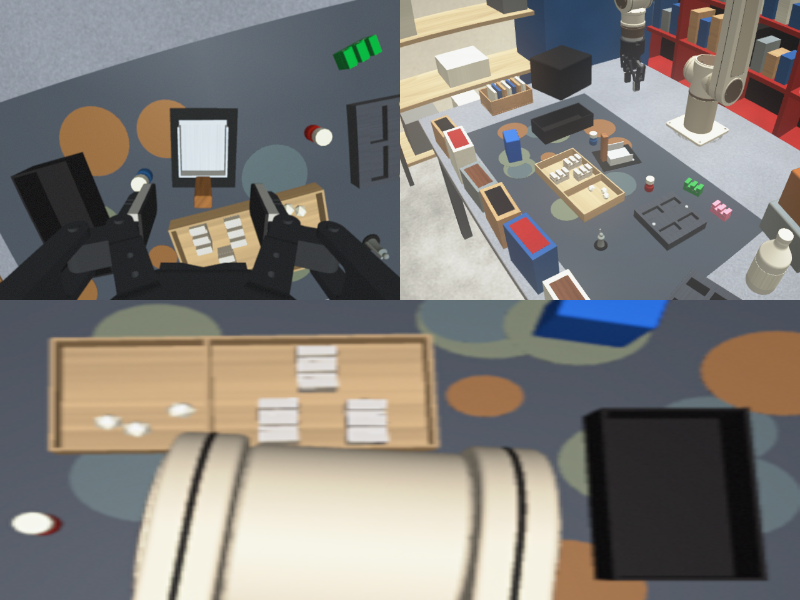

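The final view shows the three walls upright in the large bay, three dice in the small bay and the tub and mould empty. The scoop stands centred on its mat, and the bystanders have not moved.

```bash
python3 -c "
from rig import ctrl
print(ctrl.close_job())"
```

```text
the job is handed in; nothing more can be done
None
```

I packed the kit and handed the job in: three walls stand upright in the large bay, three dice are in the small bay, and the empty scoop is back upright on the middle of its mat.

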